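# Make up the chain-drive and belt-drive kits

### The arm

A 6-joint arm with a two-finger parallel gripper is mounted at the origin on the work surface. World frame = base frame: x ahead of the robot, y to its left, z up, the work surface at z = 0. Lengths are in m, angles in rad, forces in N, time in s.
With the tool pointing down it reaches from about 0.275 to 0.775 m from the base axis. Payload 14.6 kg.
Tool frame: the origin (TCP) lies at the very end of the fingers, on their centre line; the grasp point (between the pads) lies 19 mm behind it (ctrl.grip_point_offset is the distance from the TCP to the grasp point, in m); z points along the fingers, x is the direction in which the jaws open and shut, and the axes are right-handed (so a half turn about z gives the same grasp; the last joint's range is limited). The gripper opens to 85 mm and grips with 20 to 120 N. Pads are 22 mm wide; open, the fingers measure 114 mm over their backs; the gripper's body (76 mm by 85 mm) begins 54 mm behind the grasp point. The pads swing forward as they close: fully open they stand 13 mm farther back than shut.
Start: joints at [-1.266, 0.263, -0.048, 1.259, 0, 1.415], TCP at [0.233, -0.47, 0.231] pointing down, gripper open.
Joint ranges: [-2.65, 2.65], [-0.89, 1.7], [-1.18, 1.37], [-2.13, 2.11], [-1.35, 1.29], [-3.14, 3.14]. Speed limits (rad/s): [1.89, 1.89, 2.57, 2.79, 3.14, 3.14].

### API

Orientations are given as [roll, pitch, yaw] about the fixed x, y, z axes, in that order (R = Rz(yaw) Ry(pitch) Rx(roll)).
In Python, from cell import ctrl gives the robot as it stands.
- The arm moves only by the tool drive_tool, never from a script. Its argument "deltas" is one flat list of numbers, 4 for each row, row after row: the shift along the tool's x, y, z in m, then the turn about the tool's z in degrees. In form: [x, y, z, turn, x, y, z, turn, ...]. A call has 1 to 5 rows; each row shifts and turns the pose as measured when the row begins, along the tool's axes as they then stand; what a row does not reach is not made up. A row lasts 1/10 s, in which the tool goes at most 50 mm and 8.59 degrees, less where a joint would pass 70% of its speed; a pose out of reach is approached as far as the arm can. A call with a gripper value outside its range is refused whole. "grip" is the opening, from 0 (shut) to 1 (fully open), set as the call begins (left out, the last holds). The fingers move at their own pace and stop on an object; the grip force is fixed at half the most. Time passes only in rows, so rows that do not move let the fingers close. It gives the time, the measured TCP pose, the force and the opening at its end, in the units of the state.
- ctrl.read_state(): the state, without advancing time (a new reading comes with each control period).
- ctrl.snapshot(name): name is "scene" or "top"; returns (picture, depth): 480x640x3 uint8, red, green, blue; 480x640 float32, m along the optical axis (not along the pixel's ray), 0 where there is no reading.
- ctrl.camera_info(name): a dict with "fx", "fy", "cx", "cy" (pixels), "k1" (the pictures are not rectified: a ray, as slopes to the right and down, at radius r is drawn at 1 + k1 r^2 times it, then the intrinsics apply), "R" (3x3) and "t" (3): a world point X has camera coordinates R X + t. Camera axes: x right, y down, z forward; pixel columns grow to the right and rows downward; lengths in m; the calibration is good to about 2 mm. A picture is of the moment at which its call begins. camera_info takes no time and is no camera call.
- ctrl.close_job(): hands the job in, once; it reports no verdict.
The state is a dict: "time_s": time; "joints": joint angles; "joint_vel": joint speeds; "tau": joint torques, N m; "ee_pos": TCP position; "orientation": TCP orientation; "contact_force": force on the tool from outside, world axes, zero at the start; "ft_torque": the same for the moment, N m; "gripper_width": opening from 0.0 (shut) to 1.0 (fully open).
Only numpy, scipy, OpenCV 4.12 (cv2) and the standard library are available. Lean on these libraries where they do the work, as an engineer would, in place of code of your own. Each camera call takes 0.05 s, during which the arm holds its last target.

### The job

Make up two drive kits from the machine parts laid out on the bench. The chain-drive kit goes in the tray with three compartments: the toothed sprocket, the pillow-block bearing (the one standing on a long foot) and the coupling half with three jaws; the belt-drive kit goes in the tray with two compartments: the grooved belt pulley and the smaller of the two ball bearings. Set every part down gently, not dropped, in a compartment of its own, flat on the tray's floor and the same way up as it lies now, and leave the larger ball bearing and the flanged bearing unit where they are.

Things in the scene. Friction and masses are not known exactly. Their poses are not given: they have to be found in the camera images.
- sprocket_mid (a point): Black steel chain sprocket lying hub upwards: a toothed disc 62 mm over its 14 teeth, 8 mm thick, and above it a round hub 38 mm in diameter, 36 mm high overall; 20 mm bore, 0.4 kg. Grip the hub. The point is on its axis, half-way up; z up along the axis; its yaw means nothing.
- pillow_block_mid (a point): Grey cast pillow-block bearing on its foot: foot 96 mm long (its x), 30 wide (y), 12 high, a bolt hole near each end; above it a round housing, 50 mm diameter, 24 wide, steel insert 30 wide, bore level along y at 28 mm height; 53 mm high overall, 0.38 kg. Grip across the 30 mm width. Point: mid-length and mid-width, 26.5 mm above its underside; z up; starts with x within 30 degrees of world x.
- coupling_mid (a point): Aluminium jaw-coupling half: a round body 44 mm in diameter and 24 mm high with a 16 mm bore, and three stubby jaws standing on it up to the overall height of 38 mm; 0.15 kg. Grip it round the 44 mm body. The point is on its axis, half-way up; z up along the axis; its yaw means nothing.
- pulley_mid (a point): Aluminium V-belt pulley lying flat: rim 60 mm in diameter and 24 mm high with one belt groove round it, a recessed web with four small holes, and a small hub (26 mm high) with a 16 mm bore; 0.18 kg. Grip it round the 60 mm rim. The point is on its axis, half-way up the rim (12 mm above its underside); z up along the axis; its yaw means nothing.
- bearing_small_mid (a point): The smaller ball bearing, lying flat: steel ring 40 mm in outside diameter, 17 mm bore, 12 mm high, black seal between the rings, 0.07 kg. The point is on its axis, half-way up; z up along the axis; its yaw means nothing.
- bearing_large_mid (a point): The larger ball bearing, lying flat: steel ring 62 mm in outside diameter, 30 mm bore, 16 mm high, black seal. Not part of either kit. The point is on its axis, half-way up; z up along the axis; its yaw means nothing.
- flange_unit_mid (a point): Two-bolt flanged bearing unit lying flat: grey diamond-shaped flange 98 mm long (its x axis), 58 mm wide, 10 mm thick, with a round boss 48 mm in diameter in the middle, 30 mm high overall. Not part of either kit. The point is on the boss axis, 14 mm above its underside.
- tray_three: Blue plastic tray with three equal compartments in a row, fixed on the bench: 126 mm (its x, front to back) by 282 mm (its y), rim 22 mm high, walls and floor 3 mm thick, dividers along x reaching 19 mm. Compartments 120 (x) by 90 (y) mm inside, centres at y = -93, 0, 93 mm. Origin: centre of its underside; inner floor at z = 3 mm. Turned by up to 12 degrees; blank card on its -x face.
- tray_two: Like the other tray but with two compartments: 126 mm (its x) by 189 mm (its y), rim 22 mm high, one divider along x in the middle; compartments 120 (x) by 90 (y) mm inside, centres at y = -46.5 and 46.5 mm. Origin: centre of its underside; inner floor at z = 3 mm. Fixed on the bench, turned by up to 12 degrees; blank card on its -x face.
Things that resemble listed ones, but are neither listed nor needed, are in the scene too. What is shaped like the part that bears pulley_mid but brown is not meant.

How it is judged:
By the outcome, as a careful person would: the job done as asked, in the order asked, and still so for the second after the job is handed in, with the robot touching nothing.
It also fails if it takes over 120 s, if anything falls off the work surface, if the arm or the gripper's body presses on something with over 40 N, if the wrist force passes 120 N, or if a joint passes its speed limit or range.

## Working session

There is one attempt and no reset: what is moved stays moved. The work goes in short steps, Python scripts to look and compute and a tool call to move; the robot and the scene stay as the last step left them, time stands still between calls to the robot, and variables do not carry over. Pictures are saved under pics/ and viewed, and the job is handed in when it is done.

Besides the shell and the picture viewer there is one more tool, called by a JSON object that holds its "name" and its "arguments", one argument or row to a line. drive_tool: Moves the arm, as the interface text tells. Its arguments: {"type":"object","properties":{"deltas":{"type":"array"},"grip":{"type":"number"}},"required":["deltas"]}

```bash
mkdir -p pics; ls
python3 - <<'E'
from cell import ctrl
import cv2,numpy as np
for n in("scene","top"):
    p,d=ctrl.snapshot(n); cv2.imwrite(f"pics/{n}0.png",p[:,:,::-1]); np.save(f"{n}0.npy",d); print(n,ctrl.camera_info(n), (d>0).mean())
print(ctrl.read_state(), ctrl.grip_point_offset)
E
```

```text
pics
scene {'fx': 501.662340274552, 'fy': 501.662340274552, 'cx': 307.4735881097144, 'cy': 239.49556322260233, 'k1': 0.028415497336009857, 'R': array([[ 0.85214455,  0.5232924 , -0.00383778],
       [ 0.44552747, -0.72931788, -0.51923088],
       [-0.27450854,  0.44074993, -0.85462539]]), 't': array([-0.45427307, -0.1620948 ,  1.15307598])} 0.9958463541666667
top {'fx': 479.5720662377808, 'fy': 479.5720662377808, 'cx': 325.881345464354, 'cy': 242.66774883610137, 'k1': -0.07957962040418763, 'R': array([[ 1.80661147e-02, -9.99836637e-01, -5.61078918e-04],
       [-9.96716566e-01, -1.79654327e-02, -7.89514408e-02],
       [ 7.89284630e-02,  1.98558244e-03, -9.96878305e-01]]), 't': array([0.0558608 , 0.4912707 , 1.00027129])} 0.9958365885416667
{'time_s': 0.1, 'joints': array([-1.26628774e+00,  2.63486260e-01, -4.88598818e-02,  1.25938621e+00,
        2.75052979e-05,  1.41551891e+00]), 'joint_vel': array([ 0.00080353, -0.00078825,  0.00142978,  0.00038294,  0.000283  ,
       -0.00122737]), 'tau': array([ 4.24830956e-03, -6.38573599e+01,  3.85063791e+01,  1.00262169e-02,
       -3.44287542e-06,  1.83541766e-05]), 'ee_pos': array([ 0.23291432, -0.47024561,  0.23087238]), 'orientation': array([-3.14142072e+00,  9.20504652e-04, -1.11101026e+00]), 'contact_force': array([ 0.29881127, -0.49123168, -0.8670096 ]), 'ft_torque': array([ 0.05569763,  0.02848599, -0.01119605]), 'gripper_width': 1.0043483981534302} 0.0187
```

View pics/scene0.png

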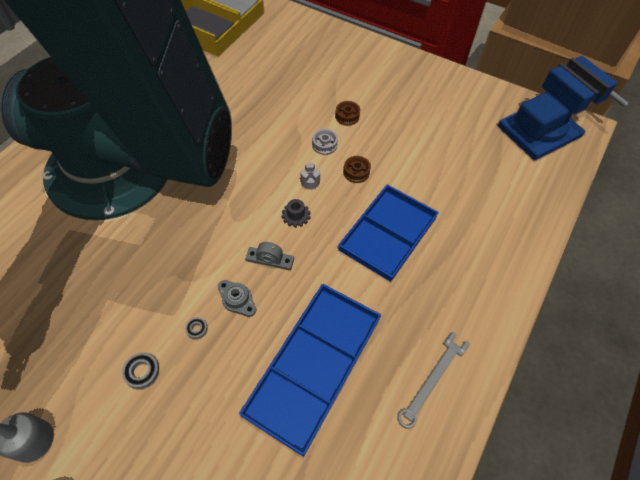

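View pics/top0.png

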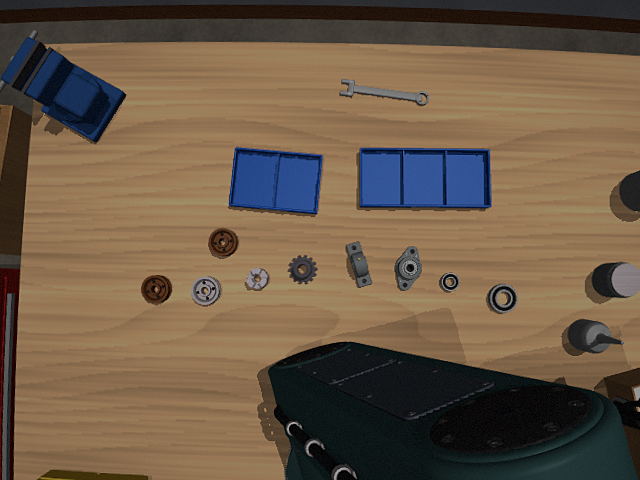

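The top view (px) shows brown pulleys at (156,289) and (223,242), the silver pulley at (206,291), the coupling at (256,280) and the sprocket at (303,269). The pillow block is at (358,265), the flange unit at (407,268), the small bearing at (450,282) and the large one at (502,298). The trays are at (276,181) with two compartments and (424,178) with three.

Next I'll take an enlarged crop and measure.

```bash
cat > h.py <<'E'
from cell import ctrl
import cv2,numpy as np
def rays(n,uv):
    c=ctrl.camera_info(n); uv=np.asarray(uv,float).reshape(-1,2)
    xd=(uv-[c['cx'],c['cy']])/[c['fx'],c['fy']]
    x=xd.copy()
    for _ in range(20): x=xd/(1+c['k1']*(x**2).sum(1,keepdims=True))
    return np.c_[x,np.ones(len(x))],c
def plane(n,uv,z):
    r,c=rays(n,uv); d=r@c['R']; o=-c['R'].T@c['t']
    return o+d*((z-o[2])/d[:,2])[:,None]
def cloud(n,d):
    v,u=np.mgrid[0:480,0:640]; r,c=rays(n,np.c_[u.ravel(),v.ravel()])
    return ((r*d.reshape(-1,1)-c['t'])@c['R']).reshape(480,640,3)
E
python3 - <<'E'
from h import *
im=cv2.imread('pics/top0.png'); cv2.imwrite('pics/crop0.png',cv2.resize(im[220:320,130:530],None,fx=2,fy=2,interpolation=2))
for a,(x,y) in enumerate([(206,291)]): pass
out=cv2.resize(im[225:320,135:335],None,fx=4,fy=4,interpolation=2)
cv2.imwrite('pics/crop1.png',out)
cv2.imwrite('pics/crop2.png',cv2.resize(im[225:320,330:530],None,fx=4,fy=4,interpolation=2))
for n in('top','scene'):
    d=np.load(n+'0.npy'); P=cloud(n,d); im=cv2.imread(f'pics/{n}0.png')
    tab=(P[...,0]>.3)&(P[...,0]<.42)&(abs(P[...,1])<.4)&(abs(P[...,2])<.015)
    print(n,'table z',np.median(P[tab][:,2]))
    m=((P[...,2]>.006)&(P[...,2]<.08)&(P[...,0]>.22)&(P[...,0]<.7)&(abs(P[...,1])<.5)).astype(np.uint8)
    N,l,s,c=cv2.connectedComponentsWithStats(m)
    for i in range(1,N):
        if s[i,4]>80:
            Q=P[l==i]; print(c[i].round(0),s[i,4],'xy bbox mid',((Q.max(0)+Q.min(0))/2).round(4),'ext',np.ptp(Q,axis=0).round(3),'med z,max',np.median(Q[:,2]).round(3),Q[:,2].max().round(3))
E
```

```text
top table z -0.0006716749958362557
[273. 178.] 985 xy bbox mid [0.6249 0.1764 0.0169] ext [0.141 0.196 0.022] med z,max 0.021 0.028
[426. 176.] 1504 xy bbox mid [ 0.6354 -0.1474  0.0179] ext [0.129 0.289 0.024] med z,max 0.02 0.03
[223. 241.] 608 xy bbox mid [0.4886 0.2853 0.0181] ext [0.058 0.059 0.024] med z,max 0.021 0.03
[359. 264.] 643 xy bbox mid [ 0.4476 -0.0057  0.0303] ext [0.096 0.055 0.048] med z,max 0.016 0.055
[408. 268.] 791 xy bbox mid [ 0.441  -0.1124  0.02  ] ext [0.093 0.057 0.028] med z,max 0.012 0.034
[302. 268.] 410 xy bbox mid [0.4336 0.114  0.0226] ext [0.06  0.058 0.033] med z,max 0.011 0.039
[257. 278.] 311 xy bbox mid [0.4123 0.2089 0.0246] ext [0.042 0.042 0.036] med z,max 0.028 0.043
[450. 282.] 218 xy bbox mid [ 0.4122 -0.2017  0.0107] ext [0.037 0.037 0.008] med z,max 0.011 0.015
[155. 289.] 604 xy bbox mid [0.3854 0.4276 0.0176] ext [0.058 0.059 0.023] med z,max 0.02 0.029
[205. 290.] 622 xy bbox mid [0.3839 0.3196 0.0178] ext [0.057 0.059 0.024] med z,max 0.021 0.03
[503. 298.] 528 xy bbox mid [ 0.3784 -0.318   0.0135] ext [0.06  0.06  0.015] med z,max
[... 626 characters left out ...]
.028
[295. 212.] 506 xy bbox mid [0.4336 0.1116 0.0233] ext [0.061 0.056 0.034] med z,max 0.02 0.04
[270. 255.] 828 xy bbox mid [ 0.4468 -0.0073  0.0316] ext [0.097 0.054 0.051] med z,max 0.022 0.057
[236. 297.] 918 xy bbox mid [ 0.4408 -0.1137  0.0201] ext [0.095 0.056 0.028] med z,max 0.016 0.034
[310. 360.] 2107 xy bbox mid [ 0.635  -0.1466  0.0173] ext [0.13  0.287 0.023] med z,max 0.021 0.029
[196. 327.] 303 xy bbox mid [ 0.4126 -0.2025  0.0109] ext [0.041 0.039 0.009] med z,max 0.012 0.016
[140. 370.] 831 xy bbox mid [ 0.3781 -0.3182  0.0133] ext [0.062 0.062 0.015] med z,max 0.015 0.021
[ 31. 430.] 1176 xy bbox mid [ 0.3046 -0.4827  0.0429] ext [0.063 0.035 0.074] med z,max 0.063 0.08
```

Run:
```python
from h import *
im=cv2.imread('pics/top0.png')
b=((im[...,0].astype(int)-im[...,2]>60)).astype(np.uint8); b[:, :200]=0
cs,_=cv2.findContours(b,cv2.RETR_EXTERNAL,cv2.CHAIN_APPROX_NONE)
for c in cs:
    if cv2.contourArea(c)>1000:
        r=cv2.approxPolyDP(cv2.convexHull(c),6,True)[:,0]
        print('px',r.tolist())
        for z in(.022,):
            W=plane('top',r,z); print(W.round(4).tolist())
        Wc=plane('top',c[:,0],.022)[:,:2].astype(np.float32); print('minrect',cv2.minAreaRect(Wc))
```

```text
px [[360, 149], [488, 149], [490, 206], [362, 206]]
[[0.6944, -0.0054, 0.022], [0.7013, -0.2852, 0.022], [0.5756, -0.2875, 0.022], [0.5699, -0.011, 0.022]]
minrect ((0.6361821293830872, -0.1468793749809265), (0.12717746198177338, 0.2828652560710907), 1.1419469118118286)
px [[235, 148], [321, 155], [316, 212], [230, 205]]
[[0.6923, 0.2654, 0.022], [0.6795, 0.0787, 0.022], [0.5552, 0.087, 0.022], [0.5672, 0.2716, 0.022]]
minrect ((0.6236690878868103, 0.17588955163955688), (0.19015134871006012, 0.1276739537715912), 85.7301025390625)
```

View pics/crop1.png

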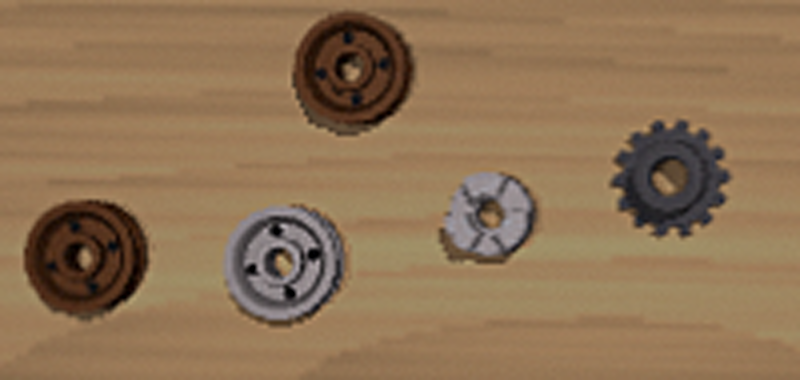

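View pics/crop2.png

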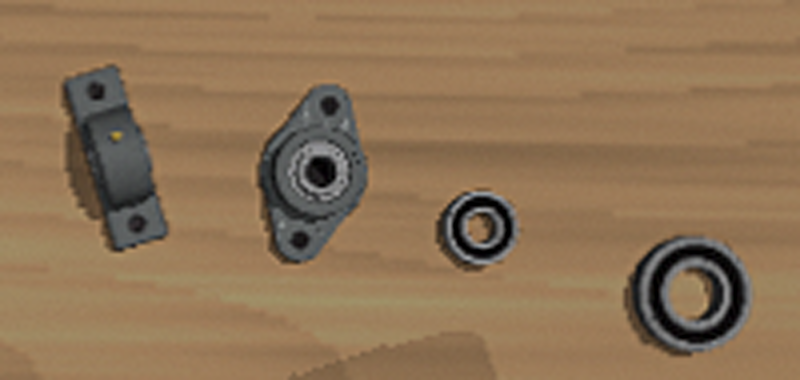

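The silver pulley at crop px (283,262), i.e. (206,291) in the full image, is the one meant, because the other two are brown. The ball bearing at (450,282) measures about 40 mm, against 62 mm at (502,298), so it's the smaller one. The pillow block stands on a long foot at (358,265), while the diamond-shaped flange at (407,268) stays. Next I need the pillow block's yaw and the sprocket hub's axis.

Run:
```python
from h import *
def circ(q):
    A=np.c_[2*q,np.ones(len(q))]; s=np.linalg.lstsq(A,(q**2).sum(1),rcond=None)[0]; return s[:2],np.sqrt(s[2]+s[0]**2+s[1]**2)
for n in('top','scene'):
    P=cloud(n,np.load(n+'0.npy')).reshape(-1,3)
    near=lambda x,y,r:P[np.hypot(P[:,0]-x,P[:,1]-y)<r]
    Q=near(.447,-.006,.065); F=Q[(Q[:,2]>.0085)&(Q[:,2]<.017)]
    r=cv2.minAreaRect(F[:,:2].astype(np.float32)); H=Q[(Q[:,2]>.045)]; print(n,'foot',r,'housing top',H.mean(0).round(4))
    for nm,x,y,zl,rad in(('spr',.4336,.113,.03,.03),('coup',.4125,.208,.03,.03),('pul',.384,.319,.017,.04),('bs',.4123,-.202,.008,.03)):
        Q=near(x,y,rad); Q=Q[(Q[:,2]>zl)&(Q[:,2]<.05)]; c,rr=cv2.minEnclosingCircle(Q[:,:2].astype(np.float32)); print(nm,np.round(c,4),round(rr,4),Q[:,2].max().round(4))
```

```text
top foot ((0.4468007981777191, -0.0053853485733270645), (0.09583999216556549, 0.029820648953318596), 17.980724334716797) housing top [ 0.4463 -0.0056  0.05  ]
spr [0.434  0.1146] 0.0186 0.0392
coup [0.4121 0.2083] 0.0219 0.0426
pul [0.384  0.3198] 0.0304 0.0296
bs [ 0.4117 -0.2028] 0.02 0.0147
scene foot ((0.44668179750442505, -0.007254324853420258), (0.09584008157253265, 0.03190068155527115), 17.520742416381836) housing top [ 0.4474 -0.0077  0.0503]
spr [0.4333 0.1137] 0.0198 0.0405
coup [0.4117 0.2082] 0.0227 0.0421
pul [0.3845 0.3181] 0.0309 0.0286
bs [ 0.4125 -0.2025] 0.0208 0.0156
```

```bash
cat > go.py <<'E'
# usage: go.py x y z yawdeg [step_mm]  -> rows in tool axes, yaw mod 360
from h import *
import sys
x,y,z,yw=map(float,sys.argv[1:5]); st=float(sys.argv[5])/1000 if len(sys.argv)>5 else .045
s=ctrl.read_state(); p=np.array(s['ee_pos']); a=s['orientation'][2]
print('t',round(s['time_s'],2),'p',p.round(4),'rpy',np.degrees(s['orientation']).round(2),'F',s['contact_force'].round(1),'w',round(s['gripper_width'],3),'q',s['joints'].round(2))
e=np.array([x,y,z])-p; da=(np.radians(yw)-a)
n=max(1,int(np.ceil(max(np.linalg.norm(e)/st,abs(np.degrees(da))/8.5))))
rows=[]
for i in range(n):
    w=e/n; c,si=np.cos(a),np.sin(a)
    rows.append([round(w[0]*c+w[1]*si,3+(n<3)),round(w[0]*si-w[1]*c,3+(n<3)),round(-w[2],3+(n<3)),round(-np.degrees(da)/n,1)]); a+=da/n
for i in range(0,n,5): print(str([v for r in rows[i:i+5] for v in r]).replace(' ',''))
E
python3 go.py .434 .114 .15 0
```

```text
t 0.1 p [ 0.2329 -0.4702  0.2309] rpy [-1.7999e+02  5.0000e-02 -6.3660e+01] F [ 0.3 -0.5 -0.9] w 1.004 q [-1.27  0.26 -0.05  1.26  0.    1.42]
[np.float64(-0.031),np.float64(-0.031),np.float64(0.006),np.float64(-4.5),np.float64(-0.028),np.float64(-0.034),np.float64(0.006),np.float64(-4.5),np.float64(-0.026),np.float64(-0.036),np.float64(0.006),np.float64(-4.5),np.float64(-0.023),np.float64(-0.038),np.float64(0.006),np.float64(-4.5),np.float64(-0.02),np.float64(-0.04),np.float64(0.006),np.float64(-4.5)]
[np.float64(-0.016),np.float64(-0.041),np.float64(0.006),np.float64(-4.5),np.float64(-0.013),np.float64(-0.042),np.float64(0.006),np.float64(-4.5),np.float64(-0.01),np.float64(-0.043),np.float64(0.006),np.float64(-4.5),np.float64(-0.006),np.float64(-0.044),np.float64(0.006),np.float64(-4.5),np.float64(-0.003),np.float64(-0.044),np.float64(0.006),np.float64(-4.5)]
[np.float64(0.001),np.float64(-0.044),np.float64(0.006),np.float64(-4.5),np.float64(0.004),np.float64(-0.044),np.float64(0.006),np.float64(-4.5),np.float64(0.008),np.float64(-0.043),np.float64(0.006),np.float64(-4.5),np.float64(0.011),np.float64(-0.043),np.float64(0.006),np.float64(-4.5)]
```

{"name": "drive_tool", "arguments": {
  "deltas": [-0.031,-0.031,0.004,-4.5,-0.028,-0.034,0.004,-4.5,-0.026,-0.036,0.004,-4.5,-0.023,-0.038,0.004,-4.5,-0.02,-0.04,0.004,-4.5],
  "grip": 0.75
}}

```text
time_s: 0.6
ee_pos: [0.3046, -0.2579, 0.2083]
orientation: [-3.141, 0.002, -0.712]
contact_force: [1.2, -0.8, -0.1]
gripper_width: 0.751
```

```bash
sed -i 's/round(w/round(float(w/; s/\*si,3/*si),3/; s/\*c,3/*c),3/; s/round(w\[0\]/round(float(w[0]/; ' go.py; sed -i 's/^    rows.append.*/    rows.append([round(float(k),d) for k,d in ((w[0]*c+w[1]*si,3+(n<3)),(w[0]*si-w[1]*c,3+(n<3)),(-w[2],3+(n<3)),(-np.degrees(da)\/n,1))]); a+=da\/n/; s/^print(.t.,/print("t",/' go.py; python3 go.py .434 .114 .15 0
```

```text
t 0.6 p [ 0.3046 -0.2579  0.2083] rpy [-1.7995e+02  1.4000e-01 -4.0790e+01] F [ 1.2 -0.8 -0.1] w 0.751 q [-0.91  0.06 -0.37  1.15  0.    1.37]
[-0.016,-0.041,0.006,-4.5,-0.013,-0.042,0.006,-4.5,-0.01,-0.043,0.006,-4.5,-0.006,-0.043,0.006,-4.5,-0.003,-0.044,0.006,-4.5]
[0.001,-0.044,0.006,-4.5,0.004,-0.044,0.006,-4.5,0.008,-0.043,0.006,-4.5,0.011,-0.042,0.006,-4.5]
```

Tracking is good.

{"name": "drive_tool", "arguments": {
  "deltas": [-0.016,-0.041,0.006,-4.5,-0.013,-0.042,0.006,-4.5,-0.01,-0.043,0.006,-4.5,-0.006,-0.043,0.006,-4.5,-0.003,-0.044,0.006,-4.5]
}}

```text
time_s: 1.1
ee_pos: [0.3754, -0.041, 0.1776]
orientation: [-3.14, 0.001, -0.305]
contact_force: [0.9, -0.3, -0.1]
gripper_width: 0.75
```

{"name": "drive_tool", "arguments": {
  "deltas": [0.001,-0.044,0.006,-4.5,0.004,-0.044,0.006,-4.5,0.008,-0.043,0.006,-4.5,0.011,-0.042,0.006,-4.5,0,0,0,0]
}}

```text
time_s: 1.6
ee_pos: [0.4312, 0.1376, 0.1519]
orientation: [-3.139, 0.0, 0.031]
contact_force: [0.3, -0.7, 0.9]
gripper_width: 0.75
```

```bash
python3 go.py .4337 .1141 .08 0
```

```text
t 1.6 p [0.4312 0.1376 0.1519] rpy [-1.7986e+02  2.0000e-02  1.7700e+00] F [ 0.3 -0.7  0.9] w 0.75 q [ 0.13  0.18 -0.38  1.01  0.    1.67]
[0.0009,0.0118,0.036,0.9,0.0011,0.0118,0.036,0.9]
```

{"name": "drive_tool", "arguments": {
  "deltas": [0.001,0.012,0.03,1,0.001,0.012,0.03,1,0,0,0,0,0,0,0,0]
}}

```text
time_s: 2.0
ee_pos: [0.4335, 0.1143, 0.0908]
orientation: [-3.139, 0.001, -0.002]
contact_force: [0.3, -0.1, 0.0]
gripper_width: 0.748
```

```bash
python3 go.py .4337 .1141 .05 0
```

```text
t 2.0 p [0.4335 0.1143 0.0908] rpy [-1.7987e+02  6.0000e-02 -1.2000e-01] F [ 0.3 -0.1  0. ] w 0.748 q [ 0.07  0.23 -0.5   0.84  0.    1.65]
[0.0002,0.0002,0.0408,-0.1]
```

{"name": "drive_tool", "arguments": {
  "deltas": [0,0,0.025,0,0,0,0.025,0,0,0,0.015,0,0,0,0.01,0,0,0,0,0]
}}

```text
time_s: 2.5
ee_pos: [0.4375, 0.1149, 0.0199]
orientation: [-3.139, -0.007, -0.003]
contact_force: [0.3, 1.1, 0.9]
gripper_width: 0.75
```

```bash
python3 go.py .4337 .1141 .011 0
python3 - <<'E'
from h import *
a=ctrl.snapshot('scene')[0][:,:,::-1]
cv2.imwrite('pics/g1.png',cv2.resize(a[130:280,200:400],None,fx=4,fy=4,interpolation=2))
E
```

```text
t 2.5 p [0.4375 0.1149 0.0199] rpy [-1.7982e+02 -4.2000e-01 -1.6000e-01] F [0.3 1.1 0.9] w 0.75 q [ 0.07  0.32 -0.62  0.63  0.    1.65]
[-0.0038,0.0008,0.0089,-0.2]
```

View pics/g1.png

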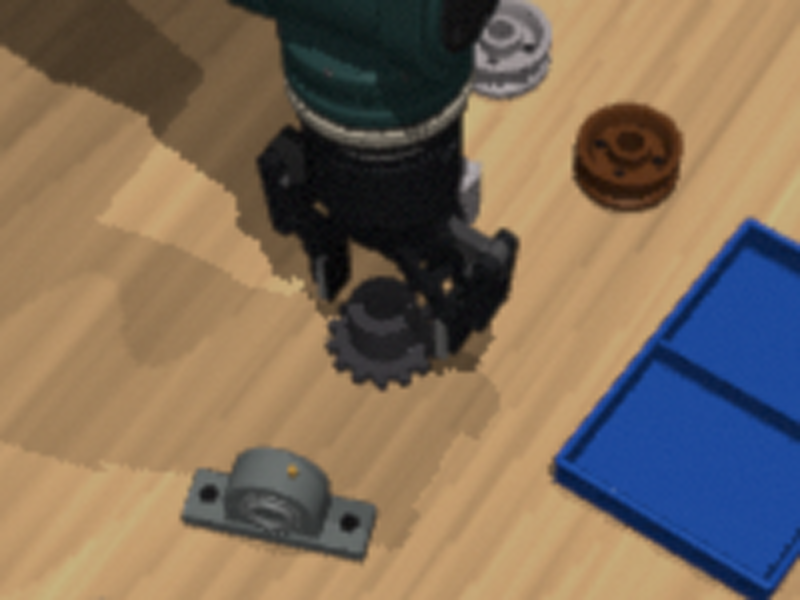

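The fingers straddle the sprocket's hub, which is at crop px (380,310), with clearance on both sides.

{"name": "drive_tool", "arguments": {
  "deltas": [-0.003,0.001,0.004,0,0,0,0.002,0,0,0,0,0]
}}

```text
time_s: 2.85
ee_pos: [0.4361, 0.1141, 0.0162]
orientation: [-3.138, -0.011, -0.003]
contact_force: [0.8, -0.0, -0.6]
gripper_width: 0.749
```

{"name": "drive_tool", "arguments": {
  "deltas": [0,0,0,0,0,0,0,0,0,0,0,0,0,0,0,0,0,0,0,0],
  "grip": 0.2
}}

```text
time_s: 3.35
ee_pos: [0.436, 0.1141, 0.0171]
orientation: [-3.138, -0.012, -0.003]
contact_force: [-1.9, -0.4, -1.2]
gripper_width: 0.426
```

```bash
python3 go.py .4337 .1141 .011 0
```

```text
t 3.35 p [0.436  0.1141 0.0171] rpy [-1.798e+02 -6.800e-01 -1.600e-01] F [-1.9 -0.4 -1.2] w 0.426 q [ 0.07  0.32 -0.63  0.61  0.    1.65]
[-0.0023,0.0,0.0061,-0.2]
```

{"name": "drive_tool", "arguments": {
  "deltas": [0,0,-0.01,0,0,0,-0.03,0,0,0,-0.04,0,0,0,0,0]
}}

```text
time_s: 3.75
ee_pos: [0.4339, 0.1137, 0.1006]
orientation: [-3.138, -0.009, -0.003]
contact_force: [1.0, -0.5, -4.6]
gripper_width: 0.422
```

```bash
python3 go.py .634 -.054 .1 1.2 35
```

```text
t 3.75 p [0.4339 0.1137 0.1006] rpy [-1.7982e+02 -4.9000e-01 -1.5000e-01] F [ 1.  -0.5 -4.6] w 0.422 q [ 0.07  0.21 -0.5   0.85  0.    1.65]
[0.025,0.021,0.0,-0.2,0.025,0.021,0.0,-0.2,0.025,0.021,0.0,-0.2,0.025,0.021,0.0,-0.2,0.025,0.021,0.0,-0.2]
[0.025,0.021,0.0,-0.2,0.025,0.021,0.0,-0.2,0.025,0.021,0.0,-0.2]
```

Lifted: the force reads about 4 N, matching 0.4 kg.

{"name": "drive_tool", "arguments": {
  "deltas": [0.025,0.021,0,-0.2,0.03,0.025,0,-0.2,0.03,0.025,0,-0.2,0.03,0.025,0,-0.2,0.03,0.025,0,-0.2]
}}

```text
time_s: 4.25
ee_pos: [0.5801, -0.0078, 0.1023]
orientation: [-3.137, -0.008, 0.021]
contact_force: [0.1, -0.3, -3.0]
gripper_width: 0.423
```

{"name": "drive_tool", "arguments": {
  "deltas": [0.025,0.021,0,0,0.016,0.014,0,0,0,0,0,0]
}}

```text
time_s: 4.55
ee_pos: [0.6258, -0.0469, 0.1002]
orientation: [-3.138, -0.007, 0.018]
contact_force: [0.1, 0.2, -3.8]
gripper_width: 0.42
```

```bash
python3 go.py .634 -.054 .05 1.2 35
```

```text
t 4.55 p [ 0.6258 -0.0469  0.1002] rpy [-179.77   -0.39    1.  ] F [ 0.1  0.2 -3.8] w 0.42 q [-0.21  0.5  -0.04  1.03  0.01  1.35]
[0.004,0.0036,0.0251,-0.1,0.004,0.0036,0.0251,-0.1]
```

{"name": "drive_tool", "arguments": {
  "deltas": [0.004,0.004,0.02,0,0.004,0.003,0.025,0,0,0,0.02,0,0,0,0,0]
}}

```text
time_s: 4.95
ee_pos: [0.6326, -0.0528, 0.032]
orientation: [-3.137, -0.004, 0.017]
contact_force: [-0.1, 0.0, -3.7]
gripper_width: 0.417
```

```bash
python3 go.py .634 -.054 .0205 1.2 35
```

```text
t 4.95 p [ 0.6326 -0.0528  0.032 ] rpy [-179.72   -0.23    0.98] F [-0.1  0.  -3.7] w 0.417 q [-0.21  0.56 -0.12  0.88  0.01  1.34]
[0.0014,0.0012,0.0115,-0.2]
```

{"name": "drive_tool", "arguments": {
  "deltas": [0.001,0.001,0.006,0,0,0,0.003,0,0,0,0.001,0,0,0,0,0]
}}

```text
time_s: 5.35
ee_pos: [0.6337, -0.053, 0.0237]
orientation: [-3.137, -0.005, 0.018]
contact_force: [0.1, -1.2, -3.6]
gripper_width: 0.421
```

{"name": "drive_tool", "arguments": {
  "deltas": [0,0,0.001,0,0,0,0.001,0]
}}

```text
time_s: 5.55
ee_pos: [0.6342, -0.0531, 0.0226]
orientation: [-3.137, -0.007, 0.018]
contact_force: [-0.2, 0.3, -3.7]
gripper_width: 0.418
```

{"name": "drive_tool", "arguments": {
  "deltas": [0,0,0.0015,0,0,0,0.001,0,0,0,0.001,0]
}}

```text
time_s: 5.85
ee_pos: [0.6345, -0.0531, 0.02]
orientation: [-3.137, -0.008, 0.018]
contact_force: [-8.6, 1.1, 20.3]
gripper_width: 0.419
```

{"name": "drive_tool", "arguments": {
  "deltas": [0,0,-0.0005,0,0,0,0,0]
}}

```text
time_s: 6.05
ee_pos: [0.6345, -0.0531, 0.0208]
orientation: [-3.138, -0.008, 0.018]
contact_force: [0.1, 0.4, -3.7]
gripper_width: 0.417
```

{"name": "drive_tool", "arguments": {
  "deltas": [0,0,0,0,0,0,0,0,0,0,0,0],
  "grip": 0.65
}}

```text
time_s: 6.35
ee_pos: [0.6351, -0.0532, 0.021]
orientation: [-3.138, -0.01, 0.018]
contact_force: [0.4, 0.1, -0.2]
gripper_width: 0.651
```

{"name": "drive_tool", "arguments": {
  "deltas": [0,0,-0.01,0,0,0,-0.03,0,0,0,-0.04,0,0,0,-0.02,0,0,0,0,0]
}}

```text
time_s: 6.85
ee_pos: [0.6338, -0.0536, 0.127]
orientation: [-3.138, -0.009, 0.018]
contact_force: [0.3, -0.4, -0.4]
gripper_width: 0.65
```

```bash
python3 go.py .4467 -.0063 .12 107.7 40
```

```text
t 6.85 p [ 0.6338 -0.0536  0.127 ] rpy [-179.78   -0.54    1.03] F [ 0.3 -0.4 -0.4] w 0.65 q [-0.22  0.49  0.03  1.1   0.01  1.34]
[-0.014,-0.004,0.001,-8.2,-0.014,-0.006,0.001,-8.2,-0.013,-0.008,0.001,-8.2,-0.011,-0.01,0.001,-8.2,-0.01,-0.011,0.001,-8.2]
[-0.008,-0.012,0.001,-8.2,-0.006,-0.013,0.001,-8.2,-0.004,-0.014,0.001,-8.2,-0.002,-0.015,0.001,-8.2,-0.0,-0.015,0.001,-8.2]
[0.002,-0.015,0.001,-8.2,0.004,-0.014,0.001,-8.2,0.006,-0.014,0.001,-8.2]
```

{"name": "drive_tool", "arguments": {
  "deltas": [-0.014,-0.004,0.001,-8.2,-0.014,-0.006,0.001,-8.2,-0.013,-0.008,0.001,-8.2,-0.011,-0.01,0.001,-8.2,-0.01,-0.011,0.001,-8.2]
}}

```text
time_s: 7.35
ee_pos: [0.56, -0.0349, 0.1207]
orientation: [3.137, -0.01, 0.758]
contact_force: [-0.3, 0.2, 0.3]
gripper_width: 0.649
```

{"name": "drive_tool", "arguments": {
  "deltas": [-0.008,-0.012,0.001,-8.2,-0.006,-0.013,0.001,-8.2,-0.004,-0.014,0.001,-8.2,-0.002,-0.015,0.001,-8.2,0,-0.015,0.001,-8.2]
}}

```text
time_s: 7.85
ee_pos: [0.484, -0.0173, 0.113]
orientation: [3.133, -0.005, 1.504]
contact_force: [-0.2, -0.3, -0.6]
gripper_width: 0.652
```

```bash
python3 go.py .4467 -.0063 .12 107.7 40;python3 - <<'E'
from h import *
a=ctrl.snapshot('scene')[0][:,:,::-1]
cv2.imwrite('pics/g2.png',cv2.resize(a[200:400,200:467],None,fx=3,fy=3,interpolation=2))
E
```

```text
t 7.85 p [ 0.484  -0.0173  0.113 ] rpy [179.53  -0.27  86.17] F [-0.2 -0.3 -0.6] w 0.652 q [-0.21  0.26 -0.39  0.91  0.01 -0.14]
[0.003,-0.013,-0.002,-7.2,0.004,-0.012,-0.002,-7.2,0.006,-0.012,-0.002,-7.2]
```

View pics/g2.png

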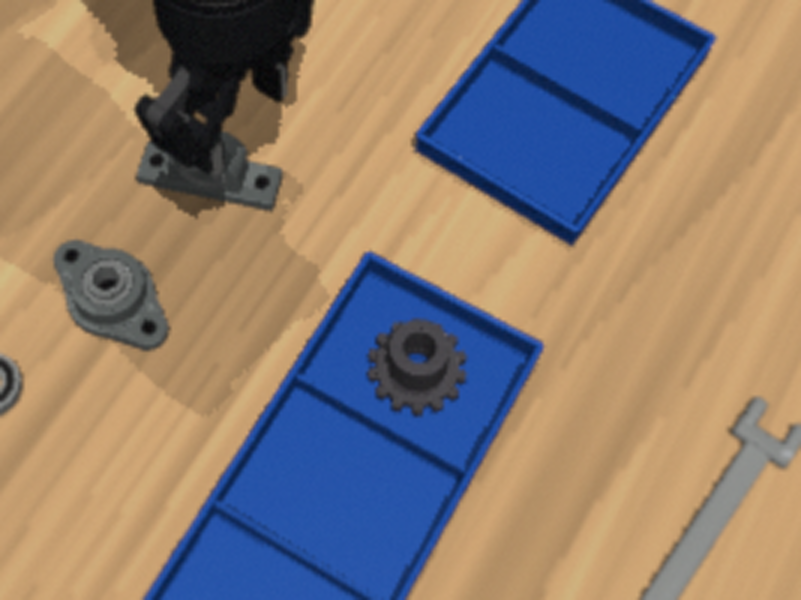

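The sprocket lies hub up and flat in the nearest compartment, at crop px (418,365). Next is the pillow block.

{"name": "drive_tool", "arguments": {
  "deltas": [0.003,-0.01,0,-7,0.004,-0.009,0,-6,0.005,-0.008,0,-4,0,0,0,0]
}}

```text
time_s: 8.3
ee_pos: [0.4524, -0.0057, 0.1119]
orientation: [3.135, -0.003, 1.813]
contact_force: [-0.3, 0.5, -0.4]
gripper_width: 0.647
```

```bash
python3 go.py .4467 -.0063 .08 107.7 40
```

```text
t 8.3 p [ 0.4524 -0.0057  0.1119] rpy [179.62  -0.19 103.89] F [-0.3  0.5 -0.4] w 0.647 q [-0.2   0.21 -0.46  0.89  0.01 -0.44]
[0.0008,-0.0057,0.0319,-3.8]
```

{"name": "drive_tool", "arguments": {
  "deltas": [0.001,-0.005,0.015,-3.8,0,0,0.025,0,0,0,0,0]
}}

```text
time_s: 8.6
ee_pos: [0.4496, -0.0063, 0.0714]
orientation: [3.133, -0.002, 1.87]
contact_force: [-1.4, 0.7, -0.1]
gripper_width: 0.648
```

```bash
python3 go.py .4467 -.0063 .01 107.7 40
```

```text
t 8.6 p [ 0.4496 -0.0063  0.0714] rpy [ 1.7948e+02 -9.0000e-02  1.0716e+02] F [-1.4  0.7 -0.1] w 0.648 q [-0.2   0.25 -0.54  0.77  0.01 -0.5 ]
[0.0004,-0.0014,0.0307,-0.3,0.0005,-0.0014,0.0307,-0.3]
```

{"name": "drive_tool", "arguments": {
  "deltas": [0.001,-0.003,0.02,-0.5,0.001,-0.002,0.02,0,0,-0.001,0.01,0,0,0,0.004,0,0,0,0,0]
}}

```text
time_s: 9.1
ee_pos: [0.4476, -0.0071, 0.0186]
orientation: [3.13, -0.0, 1.868]
contact_force: [0.1, 0.5, 0.4]
gripper_width: 0.655
```

```bash
python3 go.py .4467 -.0063 .008 107.7 40;python3 - <<'E'
from h import *
a=ctrl.snapshot('scene')[0][:,:,::-1]
cv2.imwrite('pics/g3.png',cv2.resize(a[200:310,200:350],None,fx=5,fy=5,interpolation=2))
E
```

```text
t 9.1 p [ 0.4476 -0.0071  0.0186] rpy [179.32  -0.   107.01] F [0.1 0.5 0.4] w 0.655 q [-0.2   0.31 -0.63  0.62  0.01 -0.5 ]
[0.001,-0.0006,0.0106,-0.7]
```

View pics/g3.png

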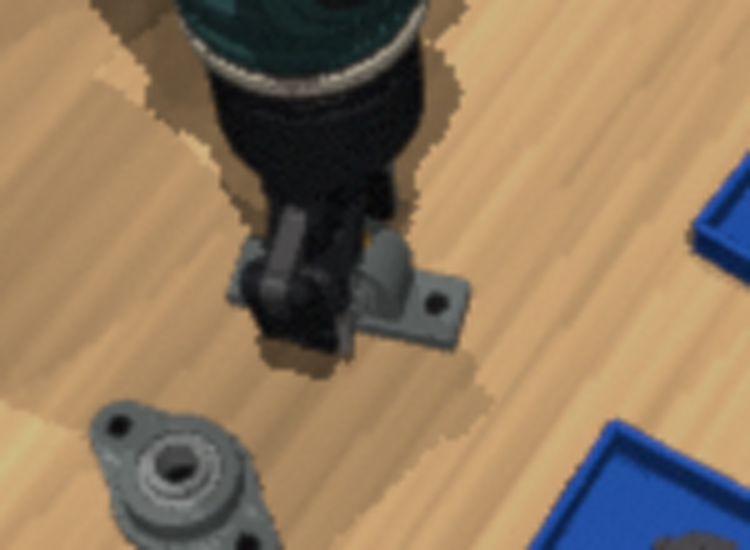

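The finger is clear of the foot, at crop px (310,300), and the flange unit is well away from it. I'll go lower and grip.

{"name": "drive_tool", "arguments": {
  "deltas": [0.001,-0.001,0.005,-0.7,0,0,0.004,0,0,0,0.001,0]
}}

```text
time_s: 9.45
ee_pos: [0.4479, -0.0066, 0.0098]
orientation: [3.127, 0.002, 1.881]
contact_force: [0.3, 0.8, -0.1]
gripper_width: 0.646
```

{"name": "drive_tool", "arguments": {
  "deltas": [0,0,0,0,0,0,0,0,0,0,0,0,0,0,0,0,0,0,0,0],
  "grip": 0.1
}}

```text
time_s: 9.95
ee_pos: [0.4478, -0.0066, 0.01]
orientation: [3.127, 0.002, 1.88]
contact_force: [0.5, -0.2, -1.5]
gripper_width: 0.34
```

{"name": "drive_tool", "arguments": {
  "deltas": [0,0,-0.01,0,0,0,-0.03,0,0,0,-0.04,0,0,0,0,0]
}}

```text
time_s: 10.35
ee_pos: [0.4454, -0.0066, 0.0937]
orientation: [3.13, 0.0, 1.88]
contact_force: [-0.5, 0.5, -3.9]
gripper_width: 0.338
```

```bash
python3 go.py .6355 -.147 .1 91.2 35
```

```text
t 10.35 p [ 0.4454 -0.0066  0.0937] rpy [1.7931e+02 1.0000e-02 1.0774e+02] F [-0.5  0.5 -3.9] w 0.338 q [-0.2   0.22 -0.52  0.83  0.01 -0.51]
[-0.027,0.02,-0.001,2.4,-0.027,0.021,-0.001,2.4,-0.026,0.022,-0.001,2.4,-0.025,0.023,-0.001,2.4,-0.024,0.024,-0.001,2.4]
[-0.023,0.025,-0.001,2.4,-0.022,0.026,-0.001,2.4]
```

{"name": "drive_tool", "arguments": {
  "deltas": [-0.02,0.016,-0.003,0,-0.027,0.021,-0.002,2.4,-0.026,0.022,-0.001,2.4,-0.025,0.023,-0.001,2.4,-0.024,0.024,-0.001,2.4]
}}

```text
time_s: 10.85
ee_pos: [0.579, -0.0983, 0.1043]
orientation: [3.131, -0.003, 1.71]
contact_force: [1.1, -0.1, -3.1]
gripper_width: 0.342
```

```bash
python3 go.py .6355 -.147 .1 91.2 35
```

```text
t 10.85 p [ 0.579  -0.0983  0.1043] rpy [ 1.7938e+02 -1.7000e-01  9.8000e+01] F [ 1.1 -0.1 -3.1] w 0.342 q [-0.31  0.43 -0.15  0.98  0.01 -0.45]
[-0.019,0.016,0.001,2.3,-0.018,0.017,0.001,2.3,-0.017,0.018,0.001,2.3]
```

{"name": "drive_tool", "arguments": {
  "deltas": [-0.019,0.016,0.001,2,-0.014,0.014,0.001,2,-0.007,0.006,0,1,0,0,0,0]
}}

```text
time_s: 11.25
ee_pos: [0.6224, -0.1376, 0.1001]
orientation: [3.133, -0.004, 1.617]
contact_force: [-1.6, 0.9, -3.2]
gripper_width: 0.341
```

```bash
python3 go.py .6355 -.147 .05 91.2 35
```

```text
t 11.25 p [ 0.6224 -0.1376  0.1001] rpy [179.5   -0.26  92.63] F [-1.6  0.9 -3.2] w 0.341 q [-0.35  0.51 -0.02  1.04  0.01 -0.39]
[-0.005,0.0063,0.0251,0.7,-0.0049,0.0064,0.0251,0.7]
```

{"name": "drive_tool", "arguments": {
  "deltas": [-0.005,0.006,0.02,0.7,-0.005,0.006,0.02,0.7,0,0,0,0]
}}

```text
time_s: 11.55
ee_pos: [0.6332, -0.1452, 0.0596]
orientation: [3.134, -0.005, 1.595]
contact_force: [-0.5, -0.2, -3.4]
gripper_width: 0.339
```

```bash
python3 go.py .6355 -.147 .013 91.2 35
```

```text
t 11.55 p [ 0.6332 -0.1452  0.0596] rpy [179.57  -0.31  91.37] F [-0.5 -0.2 -3.4] w 0.339 q [-0.35  0.56 -0.04  0.96  0.01 -0.38]
[-0.0009,0.0011,0.0233,0.1,-0.0009,0.0011,0.0233,0.1]
```

{"name": "drive_tool", "arguments": {
  "deltas": [-0.001,0.001,0.02,0,-0.001,0.001,0.013,0,0,0,0.006,0,0,0,0,0]
}}

```text
time_s: 11.95
ee_pos: [0.6338, -0.1447, 0.0222]
orientation: [3.134, -0.006, 1.599]
contact_force: [-0.5, 0.0, -3.8]
gripper_width: 0.341
```

{"name": "drive_tool", "arguments": {
  "deltas": [0,0,0.002,0,0,0,0.001,0,0,0,0.001,0]
}}

```text
time_s: 12.25
ee_pos: [0.6345, -0.1446, 0.0202]
orientation: [3.132, -0.005, 1.599]
contact_force: [0.4, 0.8, -2.4]
gripper_width: 0.346
```

{"name": "drive_tool", "arguments": {
  "deltas": [0,0,0.004,0,0,0,0.002,0,0,0,0.001,0,0,0,0,0]
}}

```text
time_s: 12.65
ee_pos: [0.6349, -0.1447, 0.0132]
orientation: [3.131, -0.004, 1.599]
contact_force: [-0.4, 1.4, -0.7]
gripper_width: 0.343
```

{"name": "drive_tool", "arguments": {
  "deltas": [0,0,0.001,0]
}}

```text
time_s: 12.75
ee_pos: [0.6349, -0.1447, 0.013]
orientation: [3.13, -0.004, 1.599]
contact_force: [-9.8, 3.1, 21.7]
gripper_width: 0.337
```

{"name": "drive_tool", "arguments": {
  "deltas": [0,0,0,0,0,0,0,0,0,0,0,0],
  "grip": 0.5
}}

```text
time_s: 13.05
ee_pos: [0.6355, -0.145, 0.0139]
orientation: [3.129, -0.004, 1.599]
contact_force: [0.1, -0.4, -0.5]
gripper_width: 0.496
```

{"name": "drive_tool", "arguments": {
  "deltas": [0,0,-0.01,0,0,0,-0.03,0,0,0,-0.04,0,0,0,-0.03,0,0,0,0,0]
}}

```text
time_s: 13.55
ee_pos: [0.6337, -0.1453, 0.1298]
orientation: [3.129, -0.004, 1.599]
contact_force: [1.5, 0.1, 0.4]
gripper_width: 0.501
```

```bash
python3 go.py .412 .208 .11 1.2 40
```

```text
t 13.55 p [ 0.6337 -0.1453  0.1298] rpy [179.3   -0.23  91.63] F [1.5 0.1 0.4] w 0.501 q [-0.35  0.51  0.07  1.12  0.01 -0.38]
[0.033,-0.019,0.002,8.2,0.03,-0.024,0.002,8.2,0.026,-0.028,0.002,8.2,0.022,-0.031,0.002,8.2,0.017,-0.034,0.002,8.2]
[0.012,-0.036,0.002,8.2,0.007,-0.037,0.002,8.2,0.001,-0.038,0.002,8.2,-0.004,-0.038,0.002,8.2,-0.009,-0.037,0.002,8.2]
[-0.015,-0.035,0.002,8.2]
```

{"name": "drive_tool", "arguments": {
  "deltas": [0.033,-0.019,0,8.2,0.03,-0.024,0,8.2,0.026,-0.028,0,8.2,0.022,-0.031,0,8.2,0.017,-0.034,0,8.2],
  "grip": 0.8
}}

```text
time_s: 14.05
ee_pos: [0.5326, 0.0182, 0.1293]
orientation: [3.132, -0.012, 0.855]
contact_force: [0.2, 0.3, 0.1]
gripper_width: 0.805
```

{"name": "drive_tool", "arguments": {
  "deltas": [0.012,-0.036,0,8.2,0.007,-0.037,0,8.2,0.001,-0.036,0,8.2,-0.004,-0.03,0,8.2,-0.008,-0.02,0,8.2]
}}

```text
time_s: 14.55
ee_pos: [0.4419, 0.1643, 0.1283]
orientation: [-3.14, -0.015, 0.109]
contact_force: [0.1, 0.0, -0.4]
gripper_width: 0.803
```

```bash
python3 go.py .412 .208 .11 1.2 40
```

```text
t 14.55 p [0.4419 0.1643 0.1283] rpy [-179.91   -0.88    6.25] F [ 0.1  0.  -0.4] w 0.803 q [ 0.18  0.22 -0.4   0.93  0.    1.64]
[-0.0125,-0.0234,0.0091,2.5,-0.0135,-0.0228,0.0091,2.5]
```

{"name": "drive_tool", "arguments": {
  "deltas": [-0.013,-0.022,0.009,2.5,-0.01,-0.015,0.009,2,0,0,0,0,0,0,0,0]
}}

```text
time_s: 14.95
ee_pos: [0.4128, 0.2021, 0.1098]
orientation: [-3.138, -0.015, 0.027]
contact_force: [-0.8, 0.3, -0.0]
gripper_width: 0.798
```

```bash
python3 go.py .412 .208 .06 1.2 40;python3 - <<'E'
from h import *
a=ctrl.snapshot('scene')[0][:,:,::-1]
cv2.imwrite('pics/g4.png',cv2.resize(a[130:400,220:580],None,fx=2.2,fy=2.2,interpolation=2))
E
```

```text
t 14.95 p [0.4128 0.2021 0.1098] rpy [-179.82   -0.87    1.52] F [-0.8  0.3 -0. ] w 0.798 q [ 0.28  0.22 -0.46  0.88 -0.    1.82]
[-0.0003,-0.0029,0.0249,0.2,-0.0004,-0.0029,0.0249,0.2]
```

View pics/g4.png

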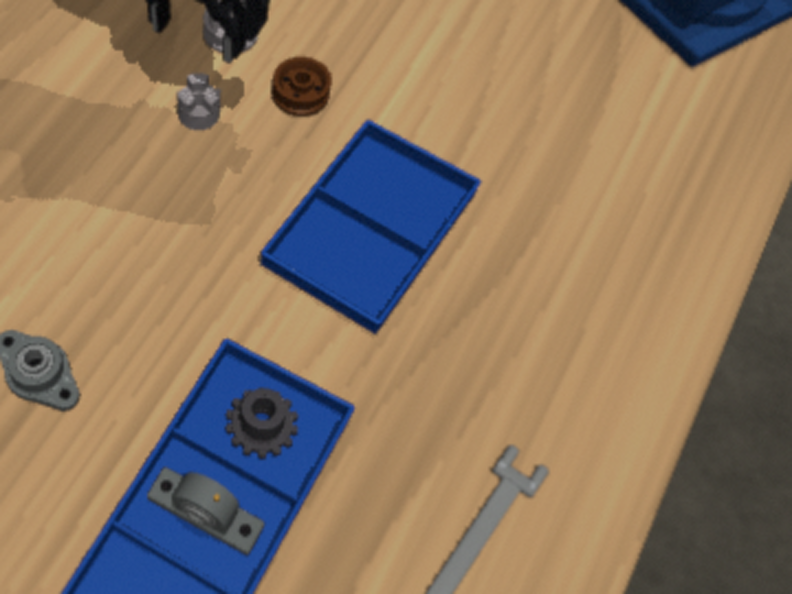

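The pillow block sits flat in the middle compartment at crop px (205,510). Now I'll go down on the coupling.

{"name": "drive_tool", "arguments": {
  "deltas": [0,-0.003,0.02,0,-0.001,-0.003,0.025,0,0,0,0.01,0,0,0,0,0]
}}

```text
time_s: 15.4
ee_pos: [0.4164, 0.2062, 0.0551]
orientation: [-3.138, -0.019, 0.025]
contact_force: [0.7, 0.7, 1.0]
gripper_width: 0.8
```

```bash
python3 go.py .412 .208 .006 1.2 40
```

```text
t 15.4 p [0.4164 0.2062 0.0551] rpy [-179.79   -1.1     1.44] F [0.7 0.7 1. ] w 0.8 q [ 0.29  0.28 -0.55  0.72 -0.    1.83]
[-0.0022,-0.0009,0.0245,0.1,-0.0022,-0.0009,0.0245,0.1]
```

{"name": "drive_tool", "arguments": {
  "deltas": [-0.004,-0.002,0.015,0,-0.003,0,0.015,0,-0.001,0,0.01,0,0,0,0.005,0,0,0,0,0]
}}

```text
time_s: 15.9
ee_pos: [0.4129, 0.2073, 0.012]
orientation: [-3.137, -0.024, 0.024]
contact_force: [0.4, 0.1, -0.6]
gripper_width: 0.798
```

```bash
python3 go.py .412 .208 .006 1.2 40;python3 - <<'E'
from h import *
a=ctrl.snapshot('scene')[0][:,:,::-1]
cv2.imwrite('pics/g5.png',cv2.resize(a[100:210,240:390],None,fx=5,fy=5,interpolation=2))
E
```

```text
t 15.9 p [0.4129 0.2073 0.012 ] rpy [-179.74   -1.35    1.36] F [ 0.4  0.1 -0.6] w 0.798 q [ 0.29  0.33 -0.62  0.59 -0.    1.84]
[-0.0009,-0.0008,0.006,0.2]
```

View pics/g5.png

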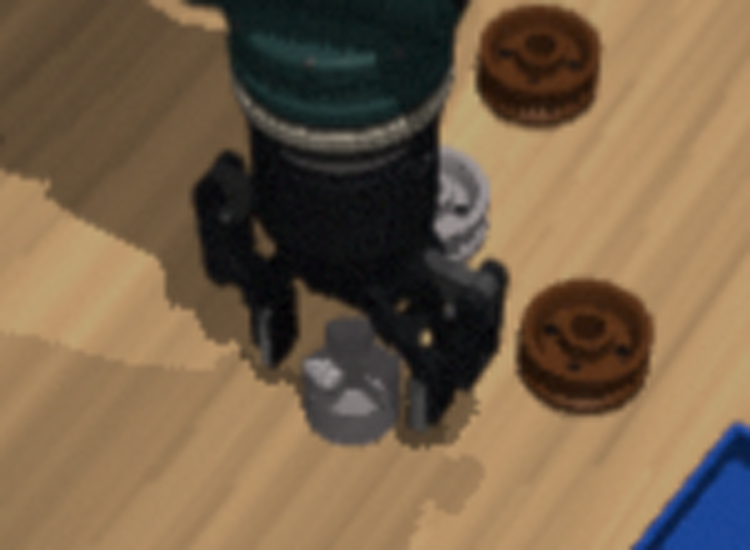

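The coupling stands between the pads at crop px (350,380), and the brown pulley at (585,345) is clear.

{"name": "drive_tool", "arguments": {
  "deltas": [-0.001,-0.001,0.003,0,0,0,0.002,0,0,0,0,0]
}}

```text
time_s: 16.25
ee_pos: [0.4132, 0.2086, 0.0082]
orientation: [-3.136, -0.026, 0.024]
contact_force: [0.8, -0.5, 0.3]
gripper_width: 0.798
```

{"name": "drive_tool", "arguments": {
  "deltas": [0,0,0,0,0,0,0,0,0,0,0,0,0,0,0,0,0,0,0,0],
  "grip": 0.3
}}

```text
time_s: 16.75
ee_pos: [0.4132, 0.2087, 0.0091]
orientation: [-3.136, -0.027, 0.024]
contact_force: [0.1, -0.3, -1.3]
gripper_width: 0.492
```

{"name": "drive_tool", "arguments": {
  "deltas": [0,0,-0.01,0,0,0,-0.03,0,0,0,-0.04,0,0,0,-0.015,0,0,0,0,0]
}}

```text
time_s: 17.25
ee_pos: [0.4096, 0.2078, 0.1091]
orientation: [-3.137, -0.025, 0.024]
contact_force: [-0.0, -0.6, -2.1]
gripper_width: 0.489
```

```bash
python3 go.py .6375 -.24 .11 1.2 40
```

```text
t 17.25 p [0.4096 0.2078 0.1091] rpy [-179.73   -1.41    1.37] F [-0.  -0.6 -2.1] w 0.489 q [ 0.29  0.21 -0.47  0.86 -0.    1.84]
[0.017,0.035,-0.0,0.0,0.017,0.035,-0.0,0.0,0.017,0.035,-0.0,0.0,0.017,0.035,-0.0,0.0,0.017,0.035,-0.0,0.0]
[0.017,0.035,-0.0,0.0,0.017,0.035,-0.0,0.0,0.017,0.035,-0.0,0.0,0.017,0.035,-0.0,0.0,0.017,0.035,-0.0,0.0]
[0.017,0.035,-0.0,0.0,0.017,0.035,-0.0,0.0,0.017,0.035,-0.0,0.0]
```

{"name": "drive_tool", "arguments": {
  "deltas": [0.01,0.02,0,0,0.017,0.035,0,0,0.017,0.035,0,0,0.017,0.035,0,0,0.017,0.035,0,0]
}}

```text
time_s: 17.75
ee_pos: [0.4913, 0.048, 0.1085]
orientation: [-3.136, -0.023, 0.031]
contact_force: [0.5, 0.5, -1.6]
gripper_width: 0.493
```

{"name": "drive_tool", "arguments": {
  "deltas": [0.017,0.035,0,0,0.017,0.035,0,0,0.017,0.035,0,0,0.017,0.035,0,0,0.017,0.035,0,0]
}}

```text
time_s: 18.25
ee_pos: [0.5823, -0.1322, 0.1048]
orientation: [-3.134, -0.018, 0.031]
contact_force: [0.5, 0.4, -1.7]
gripper_width: 0.494
```

```bash
python3 go.py .6375 -.24 .11 1.2 30
```

```text
t 18.25 p [ 0.5823 -0.1322  0.1048] rpy [-179.55   -1.04    1.75] F [ 0.5  0.4 -1.7] w 0.494 q [-0.37  0.44 -0.13  0.99  0.01  1.17]
[0.01,0.022,-0.001,0.1,0.01,0.022,-0.001,0.1,0.01,0.022,-0.001,0.1,0.011,0.022,-0.001,0.1,0.011,0.022,-0.001,0.1]
```

{"name": "drive_tool", "arguments": {
  "deltas": [0.012,0.024,-0.001,0.1,0.012,0.024,-0.001,0.1,0.011,0.021,-0.001,0.1,0.006,0.012,0,0,0,0,0,0]
}}

```text
time_s: 18.75
ee_pos: [0.6265, -0.2201, 0.1013]
orientation: [-3.131, -0.012, 0.02]
contact_force: [-0.2, 0.1, -2.0]
gripper_width: 0.49
```

```bash
python3 go.py .6375 -.24 .05 1.2 30
```

```text
t 18.75 p [ 0.6265 -0.2201  0.1013] rpy [-179.42   -0.71    1.16] F [-0.2  0.1 -2. ] w 0.49 q [-0.47  0.55  0.07  1.08  0.01  1.08]
[0.0053,0.0101,0.0257,-0.0,0.0053,0.0101,0.0257,-0.0]
```

{"name": "drive_tool", "arguments": {
  "deltas": [0.006,0.011,0.01,0,0.005,0.01,0.02,0,0,0,0.02,0,0,0,0,0]
}}

```text
time_s: 19.15
ee_pos: [0.6381, -0.2401, 0.046]
orientation: [-3.13, -0.01, 0.021]
contact_force: [-0.8, 0.6, -1.6]
gripper_width: 0.492
```

```bash
python3 go.py .6375 -.24 .012 1.2 30
```

```text
t 19.15 p [ 0.6381 -0.2401  0.046 ] rpy [-179.33   -0.56    1.22] F [-0.8  0.6 -1.6] w 0.492 q [-0.49  0.62  0.04  0.98  0.01  1.06]
[-0.0003,-0.0001,0.017,0.0,-0.0003,-0.0001,0.017,0.0]
```

{"name": "drive_tool", "arguments": {
  "deltas": [0,0,0.015,0,0,0,0.01,0,0,0,0.005,0,0,0,0,0]
}}

```text
time_s: 19.55
ee_pos: [0.6384, -0.2389, 0.0155]
orientation: [-3.13, -0.009, 0.023]
contact_force: [0.2, -0.2, -1.2]
gripper_width: 0.49
```

{"name": "drive_tool", "arguments": {
  "deltas": [0,0,0.002,0,0,0,0.001,0]
}}

```text
time_s: 19.75
ee_pos: [0.639, -0.2389, 0.0136]
orientation: [-3.13, -0.011, 0.023]
contact_force: [0.4, -0.0, -1.7]
gripper_width: 0.491
```

{"name": "drive_tool", "arguments": {
  "deltas": [0,0,0.0015,0,0,0,0.001,0]
}}

```text
time_s: 19.95
ee_pos: [0.6394, -0.239, 0.0119]
orientation: [-3.131, -0.012, 0.023]
contact_force: [-4.3, 2.5, 9.4]
gripper_width: 0.493
```

Contact, about 9 N upward. I'll release now.

{"name": "drive_tool", "arguments": {
  "deltas": [0,0,0,0,0,0,0,0,0,0,0,0],
  "grip": 0.68
}}

```text
time_s: 20.25
ee_pos: [0.6399, -0.2393, 0.0126]
orientation: [-3.132, -0.013, 0.023]
contact_force: [0.7, 0.2, 0.1]
gripper_width: 0.679
```

{"name": "drive_tool", "arguments": {
  "deltas": [0,0,-0.01,0,0,0,-0.03,0,0,0,-0.04,0,0,0,-0.02,0,0,0,0,0]
}}

```text
time_s: 20.75
ee_pos: [0.6382, -0.2403, 0.1186]
orientation: [-3.132, -0.013, 0.023]
contact_force: [0.1, 0.2, -0.3]
gripper_width: 0.681
```

```bash
python3 go.py .384 .319 .11 -4.2 42
```

```text
t 20.75 p [ 0.6382 -0.2403  0.1186] rpy [-179.43   -0.74    1.31] F [ 0.1  0.2 -0.3] w 0.681 q [-0.49  0.57  0.15  1.14  0.02  1.06]
[-0.016,-0.038,0.001,0.4,-0.016,-0.038,0.001,0.4,-0.017,-0.037,0.001,0.4,-0.017,-0.037,0.001,0.4,-0.017,-0.037,0.001,0.4]
[-0.017,-0.037,0.001,0.4,-0.018,-0.037,0.001,0.4,-0.018,-0.037,0.001,0.4,-0.018,-0.037,0.001,0.4,-0.018,-0.037,0.001,0.4]
[-0.018,-0.037,0.001,0.4,-0.019,-0.036,0.001,0.4,-0.019,-0.036,0.001,0.4,-0.019,-0.036,0.001,0.4,-0.019,-0.036,0.001,0.4]
```

{"name": "drive_tool", "arguments": {
  "deltas": [-0.016,-0.038,0,0.4,-0.016,-0.038,0,0.4,-0.017,-0.037,0,0.4,-0.017,-0.037,0,0.4,-0.017,-0.037,0,0.4],
  "grip": 0.92
}}

```text
time_s: 21.25
ee_pos: [0.552, -0.0526, 0.1177]
orientation: [-3.132, -0.015, -0.019]
contact_force: [0.7, 1.2, 0.5]
gripper_width: 0.919
```

{"name": "drive_tool", "arguments": {
  "deltas": [-0.017,-0.037,0,0.4,-0.018,-0.037,0,0.4,-0.018,-0.037,0,0.4,-0.018,-0.037,0,0.4,-0.018,-0.037,0,0.4]
}}

```text
time_s: 21.75
ee_pos: [0.4634, 0.142, 0.117]
orientation: [-3.132, -0.013, -0.057]
contact_force: [1.5, 0.8, 0.2]
gripper_width: 0.921
```

```bash
python3 go.py .384 .319 .11 -4.2 36
```

```text
t 21.75 p [0.4634 0.142  0.117 ] rpy [-179.44   -0.75   -3.27] F [1.5 0.8 0.2] w 0.921 q [ 0.12  0.25 -0.39  0.91  0.01  1.75]
[-0.015,-0.029,0.001,0.2,-0.015,-0.029,0.001,0.2,-0.015,-0.029,0.001,0.2,-0.015,-0.029,0.001,0.2,-0.015,-0.029,0.001,0.2]
[-0.015,-0.028,0.001,0.2]
```

{"name": "drive_tool", "arguments": {
  "deltas": [-0.015,-0.029,0,0.2,-0.015,-0.029,0,0.2,-0.015,-0.029,0,0,-0.015,-0.029,0,0,-0.008,-0.015,0,0]
}}

```text
time_s: 22.25
ee_pos: [0.3975, 0.2839, 0.1165]
orientation: [-3.132, -0.012, -0.062]
contact_force: [0.2, 0.2, 0.3]
gripper_width: 0.92
```

{"name": "drive_tool", "arguments": {
  "deltas": [0,0,0,0,0,0,0,0]
}}

```text
time_s: 22.45
ee_pos: [0.3961, 0.2852, 0.116]
orientation: [-3.132, -0.011, -0.059]
contact_force: [0.3, -0.0, -0.7]
gripper_width: 0.92
```

```bash
python3 go.py .384 .319 .06 -4.2 30;python3 - <<'E'
from h import *
a=ctrl.snapshot('scene')[0][:,:,::-1]
cv2.imwrite('pics/g6.png',cv2.resize(a[60:460,180:500],None,fx=1.5,fy=1.5,interpolation=2))
E
```

```text
t 22.45 p [0.3961 0.2852 0.116 ] rpy [-179.45   -0.63   -3.36] F [ 0.3 -0.  -0.7] w 0.92 q [ 0.46  0.26 -0.38  0.91  0.    2.08]
[-0.005,-0.011,0.019,0.3,-0.005,-0.011,0.019,0.3,-0.005,-0.011,0.019,0.3]
```

View pics/g6.png

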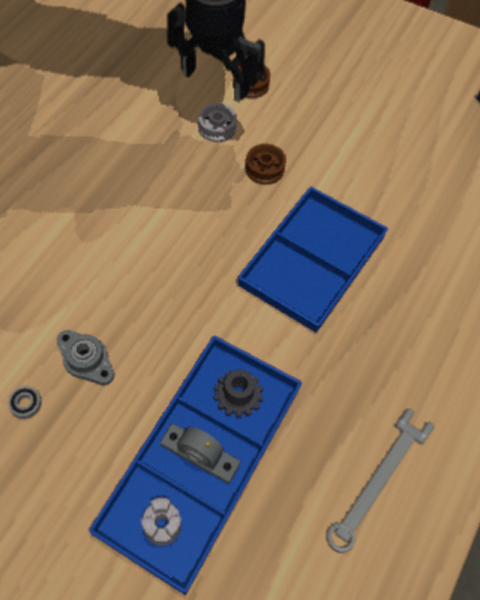

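All three chain-drive parts are in their own compartments, at crop px (238,393), (203,448) and (161,521). The silver pulley is at (217,122).

{"name": "drive_tool", "arguments": {
  "deltas": [-0.005,-0.011,0.01,0.3,-0.005,-0.011,0.015,0.3,-0.005,-0.011,0.015,0.3,0,0,0,0]
}}

```text
time_s: 22.9
ee_pos: [0.3847, 0.3191, 0.0732]
orientation: [-3.132, -0.011, -0.082]
contact_force: [0.2, -0.5, 0.5]
gripper_width: 0.924
```

```bash
python3 go.py .3843 .319 .04 -4.2 30
```

```text
t 22.9 p [0.3847 0.3191 0.0732] rpy [-179.43   -0.64   -4.7 ] F [ 0.2 -0.5  0.5] w 0.924 q [ 0.53  0.32 -0.43  0.81  0.    2.18]
[-0.0002,0.0,0.0166,-0.3,-0.0002,0.0,0.0166,-0.3]
```

{"name": "drive_tool", "arguments": {
  "deltas": [-0.001,0,0.015,0,-0.001,0,0.015,0,-0.001,0,0.005,0,0,0,0,0]
}}

```text
time_s: 23.3
ee_pos: [0.3829, 0.3185, 0.0372]
orientation: [-3.132, -0.011, -0.084]
contact_force: [0.2, -0.3, 0.7]
gripper_width: 0.919
```

```bash
python3 go.py .3843 .319 .003 -4.2 30;python3 - <<'E'
from h import *
a=ctrl.snapshot('scene')[0][:,:,::-1]
cv2.imwrite('pics/g7.png',cv2.resize(a[60:190,240:410],None,fx=4.5,fy=4.5,interpolation=2))
E
```

```text
t 23.3 p [0.3829 0.3185 0.0372] rpy [-179.45   -0.64   -4.83] F [ 0.2 -0.3  0.7] w 0.919 q [ 0.53  0.35 -0.49  0.71  0.    2.18]
[0.0007,-0.0003,0.0171,-0.3,0.0007,-0.0003,0.0171,-0.3]
```

View pics/g7.png

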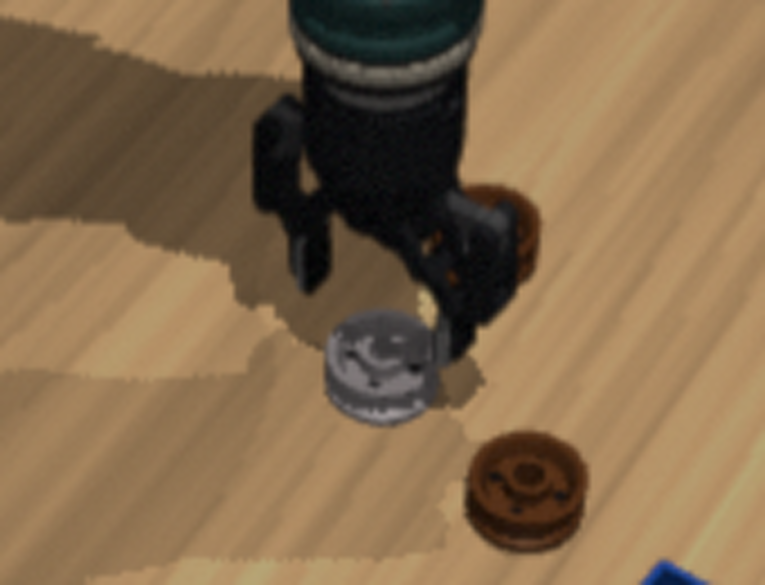

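The silver pulley at crop px (380,365) lies centred below the two tips, which are at (312,285) and (455,355). I'll continue down.

{"name": "drive_tool", "arguments": {
  "deltas": [0,0,0.012,0,0,0,0.01,0,0,0,0.006,0,0,0,0.002,0,0,0,0,0]
}}

```text
time_s: 23.85
ee_pos: [0.3855, 0.3193, 0.0087]
orientation: [-3.13, -0.015, -0.085]
contact_force: [0.2, 0.2, -0.9]
gripper_width: 0.922
```

```bash
python3 go.py .3843 .319 .003 -4.2 30
```

```text
t 23.85 p [0.3855 0.3193 0.0087] rpy [-179.32   -0.84   -4.89] F [ 0.2  0.2 -0.9] w 0.922 q [ 0.53  0.39 -0.53  0.63  0.    2.18]
[-0.0011,0.0004,0.0057,-0.7]
```

{"name": "drive_tool", "arguments": {
  "deltas": [-0.001,0,0.003,0,0,0,0.002,0,0,0,0.001,0]
}}

```text
time_s: 24.15
ee_pos: [0.3849, 0.3197, 0.003]
orientation: [-3.129, -0.016, -0.085]
contact_force: [-0.5, 0.6, -0.0]
gripper_width: 0.922
```

{"name": "drive_tool", "arguments": {
  "deltas": [0,0,0,0,0,0,0,0,0,0,0,0,0,0,0,0],
  "grip": 0.5
}}

```text
time_s: 24.55
ee_pos: [0.3848, 0.3197, 0.0038]
orientation: [-3.129, -0.016, -0.085]
contact_force: [0.3, 0.5, -1.9]
gripper_width: 0.667
```

{"name": "drive_tool", "arguments": {
  "deltas": [0,0,-0.01,0,0,0,-0.03,0,0,0,-0.04,0,0,0,-0.02,0,0,0,0,0]
}}

```text
time_s: 25.05
ee_pos: [0.382, 0.3179, 0.1089]
orientation: [-3.13, -0.014, -0.085]
contact_force: [0.9, -0.6, -3.9]
gripper_width: 0.666
```

```bash
python3 go.py .627 .222 .105 -4.2 30;python3 - <<'E'
from h import *
a=ctrl.snapshot('scene')[0][:,:,::-1]
cv2.imwrite('pics/g8.png',cv2.resize(a[40:170,240:410],None,fx=4.5,fy=4.5,interpolation=2))
E
```

```text
t 25.05 p [0.382  0.3179 0.1089] rpy [-179.35   -0.8    -4.88] F [ 0.9 -0.6 -3.9] w 0.666 q [ 0.53  0.28 -0.38  0.9   0.    2.19]
[0.028,0.008,0.0,-0.1,0.028,0.008,0.0,-0.1,0.028,0.008,0.0,-0.1,0.028,0.008,0.0,-0.1,0.028,0.008,0.0,-0.1]
[0.028,0.008,0.0,-0.1,0.028,0.009,0.0,-0.1,0.028,0.009,0.0,-0.1,0.028,0.009,0.0,-0.1]
```

View pics/g8.png

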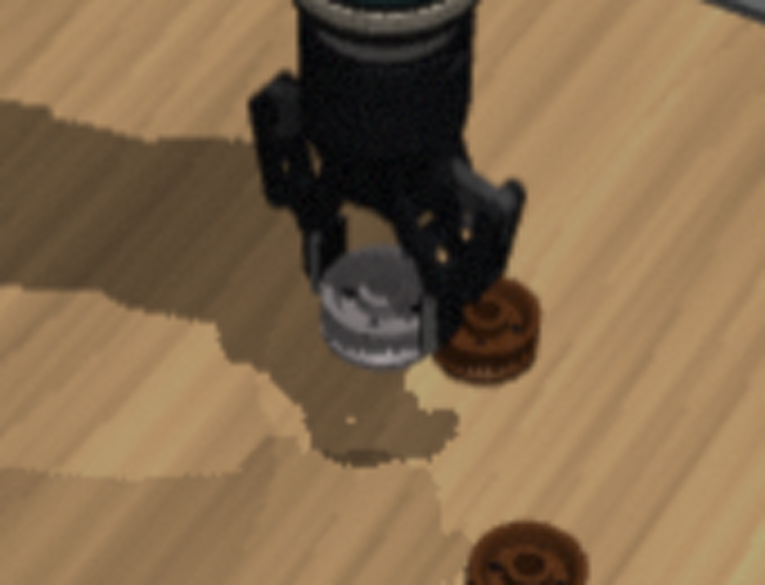

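The silver pulley is held level at crop px (375,305), and both brown ones are still on the bench.

{"name": "drive_tool", "arguments": {
  "deltas": [0.018,0.005,0,0,0.028,0.008,0,0,0.028,0.008,0,0,0.028,0.008,0,0,0.028,0.008,0,0]
}}

```text
time_s: 25.6
ee_pos: [0.5092, 0.2671, 0.1033]
orientation: [-3.134, -0.006, -0.081]
contact_force: [-0.1, 0.6, -2.3]
gripper_width: 0.668
```

{"name": "drive_tool", "arguments": {
  "deltas": [0.028,0.009,0,0,0.028,0.009,0,0,0.015,0.005,0,0,0,0,0,0,0,0,0,0]
}}

```text
time_s: 26.1
ee_pos: [0.5836, 0.2321, 0.0948]
orientation: [-3.138, 0.002, -0.086]
contact_force: [0.5, 0.6, -2.4]
gripper_width: 0.667
```

```bash
python3 go.py .627 .222 .06 -4.2 30
```

```text
t 26.1 p [0.5836 0.2321 0.0948] rpy [-1.7979e+02  1.3000e-01 -4.9000e+00] F [ 0.5  0.6 -2.4] w 0.667 q [ 0.25  0.5  -0.04  1.02  0.    1.9 ]
[0.022,0.0032,0.0174,-0.4,0.022,0.0033,0.0174,-0.4]
```

{"name": "drive_tool", "arguments": {
  "deltas": [0.022,0.003,0,-0.4,0.018,0.003,0.005,-0.3,0.004,0.001,0.005,0,0,0,0.01,0,0,0,0,0]
}}

```text
time_s: 26.6
ee_pos: [0.623, 0.2225, 0.0706]
orientation: [-3.139, 0.008, -0.071]
contact_force: [-0.5, 0.7, -3.2]
gripper_width: 0.671
```

```bash
python3 go.py .627 .222 .0075 -4.2 30
```

```text
t 26.6 p [0.623  0.2225 0.0706] rpy [-179.87    0.47   -4.04] F [-0.5  0.7 -3.2] w 0.671 q [0.22 0.58 0.03 1.03 0.   1.86]
[0.001,0.0,0.021,0.1,0.001,0.0,0.021,0.1,0.001,0.0,0.021,0.1]
```

{"name": "drive_tool", "arguments": {
  "deltas": [0.001,0,0.018,0,0.001,0,0.018,0,0.001,0,0.01,0,0,0,0.005,0,0,0,0,0]
}}

```text
time_s: 27.1
ee_pos: [0.6219, 0.2241, 0.0187]
orientation: [-3.139, 0.009, -0.068]
contact_force: [0.8, 0.5, -2.6]
gripper_width: 0.671
```

```bash
python3 go.py .627 .222 .007 -4.2 30
```

```text
t 27.1 p [0.6219 0.2241 0.0187] rpy [-179.86    0.52   -3.92] F [ 0.8  0.5 -2.6] w 0.671 q [ 0.22  0.62 -0.05  0.91  0.    1.86]
[0.0052,0.0017,0.0117,0.3]
```

{"name": "drive_tool", "arguments": {
  "deltas": [0.003,0.001,0.004,0,0.002,0.001,0.003,0,0,0,0.001,0,0,0,0,0]
}}

```text
time_s: 27.5
ee_pos: [0.6279, 0.2219, 0.0119]
orientation: [-3.139, 0.007, -0.068]
contact_force: [-0.7, 0.7, -3.2]
gripper_width: 0.667
```

{"name": "drive_tool", "arguments": {
  "deltas": [0,0,0.002,0,0,0,0.001,0]
}}

```text
time_s: 27.7
ee_pos: [0.6282, 0.2219, 0.0091]
orientation: [-3.138, 0.006, -0.068]
contact_force: [-0.5, -0.2, -2.3]
gripper_width: 0.67
```

{"name": "drive_tool", "arguments": {
  "deltas": [0,0,0.001,0,0,0,0.001,0]
}}

```text
time_s: 27.9
ee_pos: [0.6282, 0.2218, 0.0072]
orientation: [-3.138, 0.006, -0.069]
contact_force: [-4.8, -1.6, 11.9]
gripper_width: 0.672
```

{"name": "drive_tool", "arguments": {
  "deltas": [0,0,0,0,0,0,0,0,0,0,0,0],
  "grip": 0.85
}}

```text
time_s: 28.2
ee_pos: [0.6285, 0.222, 0.0076]
orientation: [-3.138, 0.005, -0.068]
contact_force: [0.3, -0.3, -1.4]
gripper_width: 0.851
```

{"name": "drive_tool", "arguments": {
  "deltas": [0,0,-0.01,0,0,0,-0.03,0,0,0,-0.04,0,0,0,-0.02,0,0,0,0,0]
}}

```text
time_s: 28.7
ee_pos: [0.6287, 0.2215, 0.1136]
orientation: [-3.138, 0.005, -0.068]
contact_force: [0.4, 0.8, 0.0]
gripper_width: 0.849
```

```bash
python3 go.py .412 -.2026 .11 -4.2 42
```

```text
t 28.7 p [0.6287 0.2215 0.1136] rpy [-179.79    0.3    -3.92] F [0.4 0.8 0. ] w 0.849 q [0.21 0.56 0.11 1.13 0.   1.85]
[-0.016,0.036,0.0,0.0,-0.016,0.037,0.0,0.0,-0.016,0.037,0.0,0.0,-0.016,0.037,0.0,0.0,-0.016,0.037,0.0,0.0]
[-0.016,0.037,0.0,0.0,-0.016,0.037,0.0,0.0,-0.015,0.037,0.0,0.0,-0.015,0.037,0.0,0.0,-0.015,0.037,0.0,0.0]
[-0.015,0.037,0.0,0.0,-0.015,0.037,0.0,0.0]
```

{"name": "drive_tool", "arguments": {
  "deltas": [-0.016,0.037,0,0,-0.016,0.037,0,0,-0.016,0.037,0,0,-0.016,0.037,0,0,-0.016,0.037,0,0],
  "grip": 0.75
}}

```text
time_s: 29.2
ee_pos: [0.5345, 0.0408, 0.1121]
orientation: [-3.137, 0.003, -0.062]
contact_force: [0.9, 0.0, -0.2]
gripper_width: 0.747
```

{"name": "drive_tool", "arguments": {
  "deltas": [-0.016,0.037,0,0,-0.016,0.037,0,0,-0.016,0.037,0,0,-0.016,0.037,0,0,-0.016,0.037,0,0]
}}

```text
time_s: 29.7
ee_pos: [0.4372, -0.1446, 0.1104]
orientation: [-3.137, 0.003, -0.061]
contact_force: [0.4, -1.0, 0.5]
gripper_width: 0.752
```

```bash
python3 go.py .412 -.2026 .11 -4.2 32
```

```text
t 29.7 p [ 0.4372 -0.1446  0.1104] rpy [-179.73    0.2    -3.49] F [ 0.4 -1.   0.5] w 0.752 q [-0.5   0.23 -0.44  0.9   0.    1.13]
[-0.0108,0.0297,0.0002,0.4,-0.0106,0.0298,0.0002,0.4]
```

{"name": "drive_tool", "arguments": {
  "deltas": [-0.011,0.025,0,0.4,-0.007,0.016,0.01,0.3,0,0,0.01,0,0,0,0,0,0,0,0,0]
}}

```text
time_s: 30.2
ee_pos: [0.413, -0.1882, 0.0889]
orientation: [-3.137, 0.004, -0.079]
contact_force: [0.4, -0.7, -0.1]
gripper_width: 0.751
```

```bash
python3 go.py .412 -.2026 .05 -4.2 32
```

```text
t 30.2 p [ 0.413  -0.1882  0.0889] rpy [-179.73    0.24   -4.54] F [ 0.4 -0.7 -0.1] w 0.751 q [-0.61  0.24 -0.49  0.84  0.    1.04]
[0.0001,0.0072,0.0194,-0.2,0.0,0.0072,0.0194,-0.2]
```

{"name": "drive_tool", "arguments": {
  "deltas": [0,0.007,0.015,0,0,0.007,0.015,0,0,0.001,0.015,0,0,0,0,0]
}}

```text
time_s: 30.6
ee_pos: [0.4142, -0.2004, 0.0437]
orientation: [-3.137, 0.002, -0.073]
contact_force: [-0.2, 0.4, 0.5]
gripper_width: 0.747
```

```bash
python3 go.py .412 -.2026 .003 -4.2 32;python3 - <<'E'
from h import *
a=ctrl.snapshot('scene')[0][:,:,::-1]
cv2.imwrite('pics/g9.png',cv2.resize(a[240:400,90:300],None,fx=3.7,fy=3.7,interpolation=2))
E
```

```text
t 30.6 p [ 0.4142 -0.2004  0.0437] rpy [-1.7975e+02  1.3000e-01 -4.2000e+00] F [-0.2  0.4  0.5] w 0.747 q [-0.63  0.3  -0.55  0.72  0.    1.01]
[-0.001,0.0012,0.0203,-0.0,-0.001,0.0012,0.0203,-0.0]
```

View pics/g9.png

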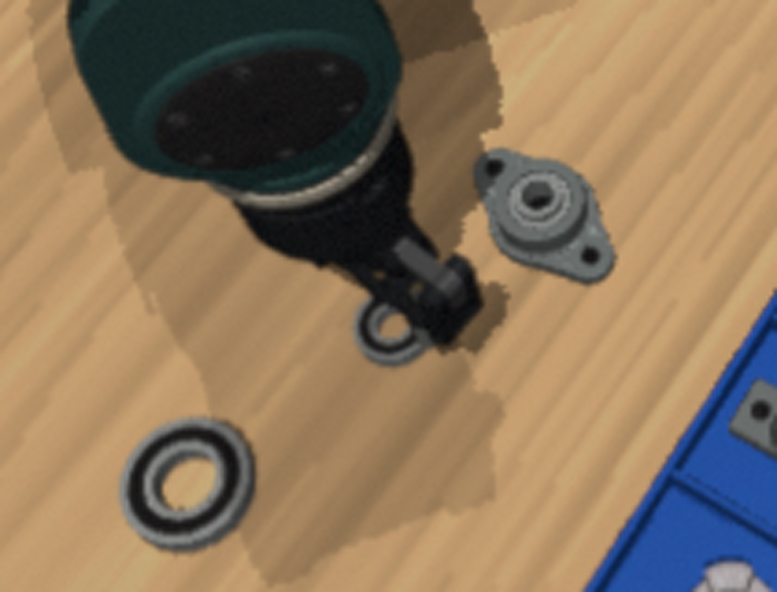

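The small bearing at crop px (392,328) is under the gripper, with the large bearing at (188,485) and the flange unit at (540,215) both clear. I'll go down to just above the bench.

{"name": "drive_tool", "arguments": {
  "deltas": [-0.002,0.001,0.015,0,-0.001,0.001,0.012,0,-0.001,0,0.008,0,0,0,0.003,0,0,0,0,0]
}}

```text
time_s: 31.15
ee_pos: [0.4134, -0.2013, 0.0091]
orientation: [-3.14, -0.003, -0.069]
contact_force: [-0.3, -0.6, 0.6]
gripper_width: 0.752
```

```bash
python3 go.py .412 -.2026 .001 -4.2 32
```

```text
t 31.15 p [ 0.4134 -0.2013  0.0091] rpy [-1.7991e+02 -1.6000e-01 -3.9600e+00] F [-0.3 -0.6  0.6] w 0.752 q [-0.63  0.35 -0.61  0.61  0.    1.01]
[-0.0013,0.0014,0.0081,0.2]
```

{"name": "drive_tool", "arguments": {
  "deltas": [-0.001,0.001,0.004,0,0,0,0.003,0,0,0,0.001,0,0,0,0,0]
}}

```text
time_s: 31.55
ee_pos: [0.4131, -0.2025, 0.0017]
orientation: [-3.141, -0.004, -0.069]
contact_force: [-0.1, -0.1, 0.9]
gripper_width: 0.75
```

{"name": "drive_tool", "arguments": {
  "deltas": [0,0,0.0005,0,0,0,0.0005,0]
}}

```text
time_s: 31.75
ee_pos: [0.4132, -0.2026, 0.0008]
orientation: [-3.141, -0.004, -0.069]
contact_force: [0.1, 1.0, 0.7]
gripper_width: 0.746
```

{"name": "drive_tool", "arguments": {
  "deltas": [0,0,0,0,0,0,0,0,0,0,0,0,0,0,0,0,0,0,0,0],
  "grip": 0.25
}}

```text
time_s: 32.25
ee_pos: [0.4132, -0.2026, 0.0015]
orientation: [-3.141, -0.005, -0.069]
contact_force: [0.8, 0.7, -0.7]
gripper_width: 0.435
```

{"name": "drive_tool", "arguments": {
  "deltas": [0,0,-0.01,0,0,0,-0.03,0,0,0,-0.04,0,0,0,-0.02,0,0,0,0,0]
}}

```text
time_s: 32.75
ee_pos: [0.412, -0.2021, 0.107]
orientation: [-3.14, -0.003, -0.069]
contact_force: [0.4, -0.4, -1.7]
gripper_width: 0.431
```

```bash
python3 go.py .6206 .129 .1 -4.2 42;python3 - <<'E'
from h import *
a=ctrl.snapshot('scene')[0][:,:,::-1]
cv2.imwrite('pics/g10.png',cv2.resize(a[220:380,90:300],None,fx=3.7,fy=3.7,interpolation=2))
E
```

```text
t 32.75 p [ 0.412  -0.2021  0.107 ] rpy [-179.94   -0.2    -3.95] F [ 0.4 -0.4 -1.7] w 0.431 q [-0.64  0.23 -0.45  0.88  0.    1.  ]
[0.019,-0.034,0.001,0.0,0.019,-0.034,0.001,0.0,0.018,-0.034,0.001,0.0,0.018,-0.034,0.001,0.0,0.018,-0.035,0.001,0.0]
[0.018,-0.035,0.001,0.0,0.018,-0.035,0.001,0.0,0.018,-0.035,0.001,0.0,0.018,-0.035,0.001,0.0,0.018,-0.035,0.001,0.0]
```

View pics/g10.png

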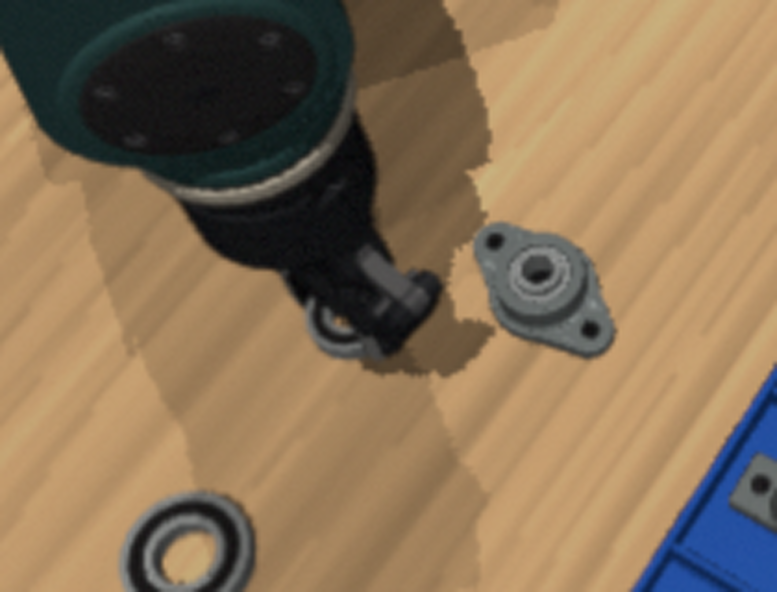

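The small bearing is held between the fingertips at crop px (340,328), level.

{"name": "drive_tool", "arguments": {
  "deltas": [0.01,-0.018,0,0,0.018,-0.034,0,0,0.018,-0.034,0,0,0.018,-0.034,0,0,0.018,-0.034,0,0]
}}

```text
time_s: 33.3
ee_pos: [0.5039, -0.0517, 0.1022]
orientation: [-3.139, 0.002, -0.077]
contact_force: [0.3, -1.4, -1.0]
gripper_width: 0.432
```

{"name": "drive_tool", "arguments": {
  "deltas": [0.018,-0.034,0,0,0.018,-0.034,0,0,0.018,-0.034,0,0,0.012,-0.022,0,0,0,0,0,0]
}}

```text
time_s: 33.8
ee_pos: [0.5804, 0.0766, 0.0953]
orientation: [-3.139, 0.01, -0.073]
contact_force: [-0.6, -0.7, -0.4]
gripper_width: 0.436
```

```bash
python3 go.py .6206 .129 .1 -4.2 32
```

```text
t 33.8 p [0.5804 0.0766 0.0953] rpy [-179.84    0.58   -4.16] F [-0.6 -0.7 -0.4] w 0.436 q [-0.01  0.44 -0.15  0.99  0.    1.63]
[0.012,-0.018,-0.002,0.0,0.012,-0.018,-0.002,0.0,0.012,-0.018,-0.002,0.0]
```

{"name": "drive_tool", "arguments": {
  "deltas": [0.014,-0.02,0,0,0.012,-0.018,0,0,0.008,-0.01,0.01,0,0,0,0.01,0,0,0,0,0]
}}

```text
time_s: 34.3
ee_pos: [0.6151, 0.1221, 0.0677]
orientation: [-3.141, 0.019, -0.073]
contact_force: [-0.9, 0.6, -1.2]
gripper_width: 0.436
```

```bash
python3 go.py .6206 .129 .035 -4.2 32
```

```text
t 34.3 p [0.6151 0.1221 0.0677] rpy [-179.95    1.07   -4.16] F [-0.9  0.6 -1.2] w 0.436 q [ 0.06  0.53 -0.07  0.99  0.    1.71]
[0.0025,-0.0037,0.0163,0.0,0.0025,-0.0037,0.0163,0.0]
```

{"name": "drive_tool", "arguments": {
  "deltas": [0.003,-0.004,0.015,0,0.003,-0.004,0.015,0,0,0,0.01,0,0,0,0,0]
}}

```text
time_s: 34.7
ee_pos: [0.6188, 0.1271, 0.0245]
orientation: [3.141, 0.022, -0.075]
contact_force: [-0.5, 0.4, -0.6]
gripper_width: 0.438
```

```bash
python3 go.py .6206 .129 .005 -4.2 32
```

```text
t 34.7 p [0.6188 0.1271 0.0245] rpy [179.99   1.23  -4.29] F [-0.5  0.4 -0.6] w 0.438 q [ 0.07  0.58 -0.11  0.9   0.    1.72]
[0.0016,-0.002,0.0195,-0.1]
```

{"name": "drive_tool", "arguments": {
  "deltas": [0.001,-0.002,0.008,0,0,0,0.006,0,0,0,0.003,0,0,0,0,0]
}}

```text
time_s: 35.1
ee_pos: [0.6197, 0.1286, 0.0069]
orientation: [3.142, 0.021, -0.075]
contact_force: [0.1, -0.2, -1.0]
gripper_width: 0.436
```

{"name": "drive_tool", "arguments": {
  "deltas": [0,0,0.001,0,0,0,0.001,0]
}}

```text
time_s: 35.3
ee_pos: [0.62, 0.1286, 0.0053]
orientation: [3.142, 0.02, -0.075]
contact_force: [-0.5, -0.1, -0.9]
gripper_width: 0.429
```

{"name": "drive_tool", "arguments": {
  "deltas": [0,0,0.001,0]
}}

```text
time_s: 35.4
ee_pos: [0.6201, 0.1287, 0.0046]
orientation: [-3.142, 0.019, -0.075]
contact_force: [-4.2, 0.2, 12.9]
gripper_width: 0.433
```

{"name": "drive_tool", "arguments": {
  "deltas": [0,0,0,0,0,0,0,0,0,0,0,0],
  "grip": 0.65
}}

```text
time_s: 35.7
ee_pos: [0.6204, 0.1287, 0.005]
orientation: [-3.141, 0.019, -0.075]
contact_force: [1.1, -0.0, 0.8]
gripper_width: 0.652
```

{"name": "drive_tool", "arguments": {
  "deltas": [0,0,-0.01,0,0,0,-0.03,0,0,0,-0.04,0,0,0,-0.04,0,0,0,-0.03,0]
}}

```text
time_s: 36.2
ee_pos: [0.6207, 0.1282, 0.1589]
orientation: [3.141, 0.026, -0.075]
contact_force: [0.2, -0.2, -0.4]
gripper_width: 0.649
```

{"name": "drive_tool", "arguments": {
  "deltas": [-0.03,0,-0.02,0,-0.04,0,0,0,-0.04,0,0,0,-0.04,0,0,0,-0.03,0,0,0]
}}

```text
time_s: 36.7
ee_pos: [0.441, 0.1417, 0.1908]
orientation: [-3.14, 0.013, -0.077]
contact_force: [-0.3, 0.3, 0.0]
gripper_width: 0.647
```

{"name": "drive_tool", "arguments": {
  "deltas": [-0.03,0,0,0,-0.02,0,0,0,0,0,0,0,0,0,0,0,0,0,0,0]
}}

```text
time_s: 37.2
ee_pos: [0.3865, 0.1458, 0.1953]
orientation: [-3.139, 0.008, -0.076]
contact_force: [-0.2, 0.0, 0.0]
gripper_width: 0.651
```

Run:
```python
from h import *
for n in('scene','top'):
    a,d=ctrl.snapshot(n); a=a[:,:,::-1]; cv2.imwrite(f'pics/f_{n}.png',a); P=cloud(n,d)
    m=((P[...,0]>.3)&(P[...,0]<.7)&(P[...,2]>.0055)&(P[...,2]<.07)).astype(np.uint8)
    hsv=cv2.cvtColor(a.copy(),cv2.COLOR_BGR2HSV); m[(hsv[...,1]>150)&(hsv[...,0]>100)&(hsv[...,0]<130)]=0
    N,l,s,c=cv2.connectedComponentsWithStats(m)
    for i in range(1,N):
        if s[i,4]>100:
            Q=P[l==i]; (x,y),r=cv2.minEnclosingCircle(Q[:,:2].astype(np.float32)); print(n,c[i].round(),(round(x,4),round(y,4)),'r',round(r,3),'maxz',np.percentile(Q[:,2],98).round(4),'area',s[i,4])
print(ctrl.read_state()['ee_pos'],ctrl.read_state()['time_s'])
```

```text
scene [347. 112.] (0.3833, 0.4272) r 0.033 maxz 0.0273 area 448
scene [357. 168.] (0.4865, 0.2851) r 0.032 maxz 0.0271 area 541
scene [400. 214.] (0.6256, 0.23) r 0.04 maxz 0.0304 area 686
scene [376. 247.] (0.6209, 0.1304) r 0.024 maxz 0.0178 area 267
scene [237. 297.] (0.4406, -0.1135) r 0.048 maxz 0.0313 area 925
scene [339. 321.] (0.6344, -0.0532) r 0.031 maxz 0.0412 area 720
scene [314. 360.] (0.6331, -0.1435) r 0.05 maxz 0.0573 area 1034
scene [140. 370.] (0.3782, -0.3182) r 0.032 maxz 0.0188 area 832
scene [287. 408.] (0.6362, -0.235) r 0.028 maxz 0.0434 area 610
scene [ 31. 441.] (0.3046, -0.4993) r 0.034 maxz 0.0696 area 1325
top [424. 179.] (0.6333, -0.1456) r 0.048 maxz 0.0564 area 662
top [255. 177.] (0.6289, 0.2213) r 0.03 maxz 0.0304 area 623
top [381. 178.] (0.6357, -0.0532) r 0.032 maxz 0.0405 area 517
top [467. 176.] (0.6449, -0.2413) r 0.03 maxz 0.0431 area 400
top [631. 191.] (0.6183, -0.6261) r 0.042 maxz 0.0676 area 583
top [297. 182.] (0.621, 0.1289) r 0.02 maxz 0.0177 area 233
top [221. 234.] (0.4961, 0.2857) r 0.029 maxz 0.0274 area 250
top [408. 268.] (0.44, -0.115) r 0.049 maxz 0.0302 area 806
top [605. 280.] (0.4128, -0.5614) r 0.047 maxz 0.0677 area 644
top [503. 298.] (0.3793, -0.318) r 0.032 maxz 0.0183 area 532
top [587. 328.] (0.305, -0.496) r 0.032 maxz 0.0697 area 514
[0.38668175 0.14579019 0.19506108] 37.3
```

View pics/f_scene.png

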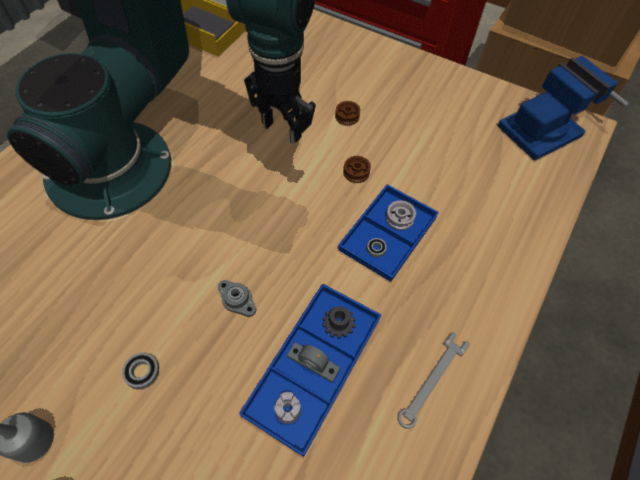

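View pics/f_top.png

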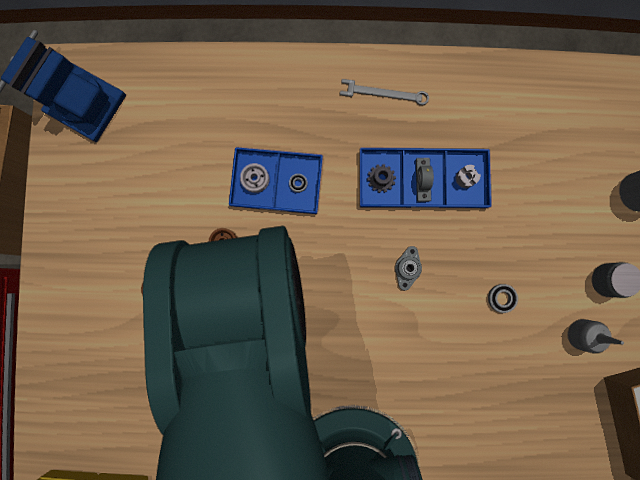

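Run:
```python
import cv2
a=cv2.imread('pics/f_scene.png'); cv2.imwrite('pics/fz.png',cv2.resize(a[280:460,230:470],None,fx=3.3,fy=3.3,interpolation=2))
```

```text
(no output)
```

View pics/fz.png

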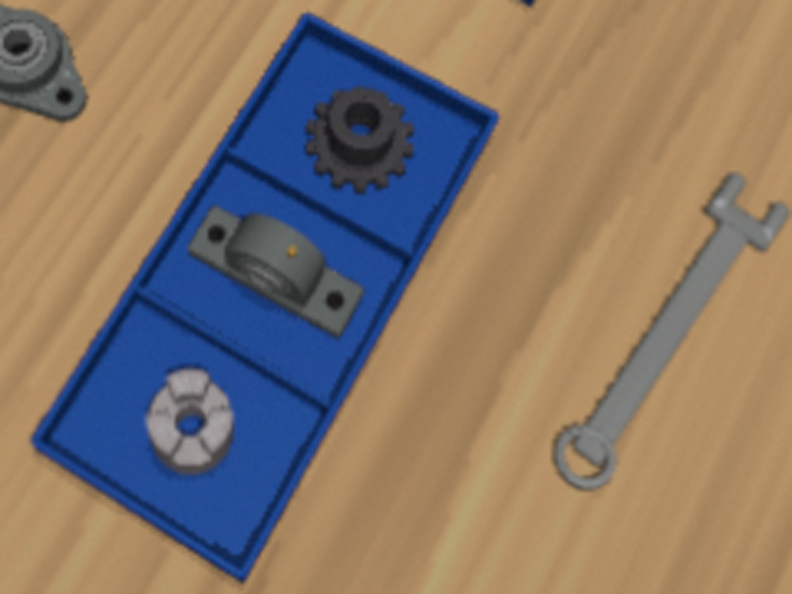

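Run:
```python
from h import *
a=cv2.imread('pics/f_top.png'); cv2.imwrite('pics/fz2.png',cv2.resize(a[140:220,225:500],None,fx=2.9,fy=2.9,interpolation=2))
for n in('top','scene'):
    P=cloud(n,ctrl.snapshot(n)[1]).reshape(-1,3)
    for nm,x,y,r,lo,hi in(('coup jaws',.639,-.239,.024,.036,.05),('pulley',.628,.222,.033,.024,.036),('bearing',.620,.1287,.022,.012,.025),('spr hub',.635,-.053,.021,.034,.05)):
        Q=P[(np.hypot(P[:,0]-x,P[:,1]-y)<r)&(P[:,2]>lo)&(P[:,2]<hi)]
        s=np.linalg.lstsq(np.c_[Q[:,:2]-[x,y],np.ones(len(Q))],Q[:,2],rcond=None)[0]
        print(n,nm,len(Q),'tilt deg',np.degrees(s[:2]).round(1),'z',s[2].round(4))
```

```text
top coup jaws 162 tilt deg [0.9 0.4] z 0.0398
top pulley 295 tilt deg [-0.4 -0.3] z 0.0269
top bearing 198 tilt deg [0.3 0.7] z 0.0144
top spr hub 188 tilt deg [0.8 0.2] z 0.0382
scene coup jaws 264 tilt deg [-0.2  0.6] z 0.0407
scene pulley 297 tilt deg [-0.3 -0.4] z 0.0272
scene bearing 216 tilt deg [-0.1 -0.9] z 0.0148
scene spr hub 244 tilt deg [0.7 1.5] z 0.0386
```

View pics/fz2.png

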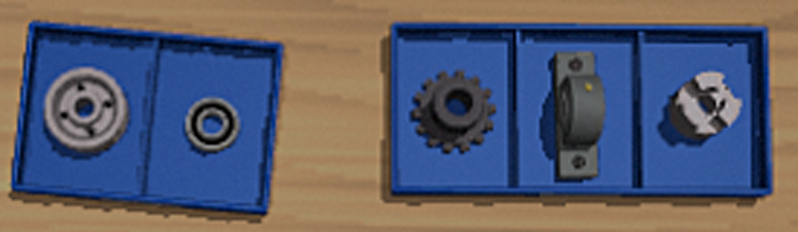

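All five parts lie flat at the heights expected on the tray floor: 41, 27, 15 and 39 mm, and about 56 mm for the pillow block. Time to hand in.

```bash
python3 -c "
from cell import ctrl
print(ctrl.close_job())"
```

```text
the job is handed in; nothing more can be done
None
```

Both kits are made up and the job was handed in at about 37 s of the 120 s allowed.

- **Chain-drive kit:** the sprocket, pillow block and coupling half went into the three-compartment tray, in that order, each in its own compartment.
- **Belt-drive kit:** the silver pulley and then the smaller ball bearing went into the two-compartment tray, each in its own compartment.

**Last checks:**
- **Seating:** both camera views show every part the right way up and clear of the walls. The tops of the sprocket, coupling, pulley and bearing stand within about 1 mm of where they should on the tray floor. The pillow block read about 56–57 mm against 56 mm expected, and I checked its level only by eye.
- **Tilt:** plane fits gave under 1° for the coupling, pulley and bearing. The sprocket hub came out at up to about 1.7° in one view and 0.8° in the other, which I put down to noise.
- **Parts to leave:** the larger bearing and the flanged unit measured within 1–3 mm of their starting positions, within measurement noise. In the scene view both brown pulleys measured as at the start. The arm hid one of them in the top view.
- **Forces:** readings at touch-down were at most about 22 N. After touching down, the sprocket was lifted by perhaps 0.5–1 mm before the fingers opened, so it dropped that far.

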